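Unstack the spare electrical fittings into their trays

ROBOT

A 6-joint arm with a two-finger parallel gripper is mounted at the origin on the work surface. World frame = base frame: x ahead of the robot, y to its left, z up, the work surface at z = 0. Lengths are in m, angles in rad, forces in N, time in s.
With the tool pointing down it reaches from about 0.25 to 0.725 m from the base axis. Payload 4 kg.
Tool frame: the origin (TCP) lies midway between the tips of the shut fingers; the grasp point (between the pads) lies bot.pinch_z behind it (bot.pinch_z is the distance from the TCP to the grasp point, in m); z points along the fingers, y is the direction in which the jaws open and shut (so a half turn about z gives the same grasp; the last joint's range is limited). The gripper opens to 85 mm and grips with 20 to 120 N. Pads are 22 mm wide; open, the fingers measure 114 mm over their backs; the gripper's body (76 mm by 85 mm) begins 54 mm behind the grasp point. The pads swing forward as they close: fully open they stand 13 mm farther back than shut.
Start: joints at [1.298, 0.241, 0.005, 1.335, 0, 1.571], TCP at [0.135, 0.482, 0.231] pointing down, gripper open.
Joint ranges: [-2.72, 2.72], [-1.05, 1.87], [-1.09, 1.28], [-1.99, 2.15], [-1.42, 1.44], [-3.14, 3.14]. Speed limits (rad/s): [2.79, 2.79, 3.14, 3.14, 3.14, 3.14].

INTERFACE

Orientations are given as a unit quaternion [x, y, z, w].
In Python, from workcell import bot gives the robot as it stands. The module is installed in compiled form; this text tells all that it offers.
- The arm moves only by the tool move_arm, never from a script. Its argument "series" is a list that holds one entry, the list of rows, each a list of 7 numbers: the shift along the world's x, y, z in cm, then the turn, a rotation vector about the world's x, y, z in degrees, then the opening, from 0 (shut) to 1 (fully open). A call has exactly 5 rows; each row shifts and turns the pose as measured when the row begins; what a row does not reach is not made up. A row lasts 1/10 s, in which the tool goes at most 50 mm and 8.59 degrees, less where a joint would pass 70% of its speed; a pose out of reach is approached as far as the arm can. A call with a gripper value outside its range is refused whole. The fingers move at their own pace and stop on an object; the grip force is fixed at half the most. Time passes only in rows, so rows that do not move let the fingers close, or fill a call up. It gives the time, the measured TCP pose, the force and the opening at its end, in the units of the state.
- bot.get_obs(): the state, without advancing time (a new reading comes with each control period).
- bot.camera(name): name is "scene" or "top" or "wrist"; returns (picture, depth): 384x512x3 uint8, red, green, blue; 384x512 float32, m along the optical axis (not along the pixel's ray), 0 where there is no reading.
- bot.camera_info(name): a dict with "vfov" (degrees; the focal length in pixels is half the picture's height over the tangent of half this angle, whatever the lens; pixels are square), "cx", "cy" (the principal point, pixels), "cam_to_world" (4x4, takes a point from camera to world coordinates); the wrist camera has in their place "tool_from_camera" (4x4, takes a point from camera to tool coordinates, whose origin is the TCP and whose axes are the flange's). Camera axes: x right, y down, z forward; pixel columns grow to the right and rows downward; lengths in m; the calibration is good to about 2 mm. A picture is of the moment at which its call begins: read the wrist's pose just before it. camera_info takes no time and is no camera call.
- bot.job_done(): hands the job in, once; it reports no verdict.
Trained networks look in the newest picture that a camera, given by its name, has taken for a name from the list of things; names that differ only in an ending like _2 or _b are one class to them, and where a whole thing is asked for, a point or a joint stands for the part that bears it (a point fixed in the world has none). Each returns a list of dicts, best first, with "confidence" (0 to 1); they miss things now and then, are a little off and sometimes report something else, mostly with a low value. They report only what shows in the picture. A call takes as long as a camera call.
- bot.find_in(camera, target): "at" ([x, y, z] in m, in world coordinates, good to about 4 mm: the middle of the surface that is visible of it).
The state is a dict: "clock": time; "joint_pos": joint angles; "joint_vel": joint speeds; "tau": joint torques, N m; "eef_pos": TCP position; "tool_rot": TCP orientation; "ft_force": force on the tool from outside, world axes, zero at the start; "ft_torque": the same for the moment, N m; "grip_width": finger opening in m.
Only numpy, scipy, OpenCV 4.12 (cv2) and the standard library are available. Lean on these libraries where they do the work, as an engineer would, in place of code of your own. Each camera call takes 0.05 s, during which the arm holds its last target.

TASK

Take the stack of spare fittings apart from the top down, one piece at a time and without shifting what is still stacked, and set each piece flat inside the rim of the shallow tray of its own shape: the brass lampholder in the small round tray, the black connector block in the oblong tray, the grey junction box in the large round tray and the white switch box in the square tray. Set the pieces down rather than dropping them, tip none of them over, and leave the glass bulb and the torch where they are.

Things in the scene. Friction and masses are not known exactly. Their poses are not given: they have to be found in the camera images.
- lampholder: Brass lampholder, top of the stack: upright cylinder 30 mm diameter and 34 mm high, then a 20 mm diameter neck to 42 mm total height; about 50 g. It stands on the connector block. Origin: centre of the underside, z up.
- connector: Connector block, second from the top: black plastic brick 52 mm long (its x) by 28 mm wide (its y) by 30 mm high, flat top with brass screws at the ends; about 60 g. It lies on the junction box. Origin: centre of the underside, z up.
- junction_box: Round junction box, third from the top: grey plastic drum 54 mm diameter, 30 mm high, flat top; about 70 g. It lies on the switch box. Origin: centre of the underside, z up.
- switch_box: Square switch box, bottom of the stack, on the shelf: closed white plastic block 64 x 64 mm, 34 mm high, flat top, edges along its x and y; about 90 g. In the stack the pieces are centred on one another to about 3 mm and each may be turned a little. Origin: centre of the underside, z up.
- small_round_tray: Shallow round tray, inside diameter 52 mm, outside 60 mm, for the lampholder. Grey acrylic (dark floor, lighter rim), fixed to the shelf; floor 3 mm thick, rim 4 mm wide whose top is 7 mm above the shelf (4 mm above the tray floor). Origin: centre of the underside, on the shelf surface, z up.
- oblong_tray: Shallow oblong tray, inside 72 mm (its x) by 48 mm (its y), outside 80 x 56 mm, for the connector block. Grey acrylic (dark floor, lighter rim), fixed to the shelf; floor 3 mm thick, rim 4 mm wide whose top is 7 mm above the shelf (4 mm above the tray floor). Origin: centre of the underside, on the shelf surface, z up.
- large_round_tray: Shallow round tray, inside diameter 78 mm, outside 86 mm, for the junction box. Grey acrylic (dark floor, lighter rim), fixed to the shelf; floor 3 mm thick, rim 4 mm wide whose top is 7 mm above the shelf (4 mm above the tray floor). Origin: centre of the underside, on the shelf surface, z up.
- square_tray: Shallow square tray, inside 84 x 84 mm, outside 92 x 92 mm, edges along its x and y, for the switch box. Grey acrylic (dark floor, lighter rim), fixed to the shelf; floor 3 mm thick, rim 4 mm wide whose top is 7 mm above the shelf (4 mm above the tray floor). Origin: centre of the underside, on the shelf surface, z up.
- glass_bulb: Clear glass bulb 60 mm wide standing cap down in a loose 60 mm square cardboard collar 34 mm high; top of the glass 110 mm above the shelf. Leave alone. Origin: centre of the underside, z up.
- torch: Grey plastic torch lying on the shelf along its x, 150 mm long, head (towards +x) 42 mm wide and high. Leave alone. Origin: under its middle, on the shelf, z up.

How it is judged:
On the way, in this order (a step that is already met when the one before it is completed fails the run):
1. the lampholder lies flat in the small round tray, let go, and the piece that lay under it has not been shifted by 20 mm or more (horizontal distance between lampholder and small_round_tray below 0.015 m and z of lampholder in the frame of small_round_tray below 0.0055 m and angle between lampholder's own z axis and vertical below 0.06 rad and contact force between the fingers and lampholder below 0.1 N and distance of connector from where it was at the start of the episode below 0.02 m), for 0.2 s.
2. the connector block lies flat in the oblong tray, let go, and the piece that lay under it has not been shifted by 20 mm or more (horizontal distance between connector and oblong_tray below 0.015 m and z of connector in the frame of oblong_tray below 0.0055 m and angle between connector's own z axis and vertical below 0.06 rad and contact force between the fingers and connector below 0.1 N and distance of junction_box from where it was at the start of the episode below 0.02 m), for 0.2 s.
3. the round junction box lies flat in the large round tray, let go, and the piece that lay under it has not been shifted by 20 mm or more (horizontal distance between junction_box and large_round_tray below 0.015 m and z of junction_box in the frame of large_round_tray below 0.0055 m and angle between junction_box's own z axis and vertical below 0.06 rad and contact force between the fingers and junction_box below 0.1 N and distance of switch_box from where it was at the start of the episode below 0.02 m), for 0.2 s.
4. the square switch box lies flat in the square tray, let go (horizontal distance between switch_box and square_tray below 0.015 m and z of switch_box in the frame of square_tray below 0.0055 m and angle between switch_box's own z axis and vertical below 0.06 rad and contact force between the fingers and switch_box below 0.1 N), for 0.2 s.
At the end, for the whole second after the job is handed in: Each of the four pieces lies flat (within 0.06 rad) on the floor of its own tray inside the rim, its centre within 15 mm of the tray's centre, let go and at rest (all of step 4 and horizontal distance between lampholder and small_round_tray below 0.015 m and z of lampholder in the frame of small_round_tray below 0.0055 m and angle between each of lampholder, connector, junction_box's own z axis and vertical below 0.06 rad and linear speed of each of lampholder, connector, junction_box, switch_box below 0.02 m/s and contact force between the fingers and lampholder below 0.1 N and horizontal distance between connector and oblong_tray below 0.015 m and z of connector in the frame of oblong_tray below 0.0055 m and contact force between the fingers and connector below 0.1 N and horizontal distance between junction_box and large_round_tray below 0.015 m and z of junction_box in the frame of large_round_tray below 0.0055 m and contact force between the fingers and junction_box below 0.1 N); the robot touches nothing.
It fails at once if a piece of the stack is tipped over (angle between any of lampholder, connector, junction_box, switch_box's own z axis and vertical above 0.6 rad).
It fails at once if a piece is dropped into its tray (hits it faster than 0.8 m/s, a fall of over 30 mm) ((linear speed of lampholder above 0.8 m/s and horizontal distance between lampholder and small_round_tray below 0.03 m and z of lampholder in the frame of small_round_tray below 0.03 m) or (linear speed of connector above 0.8 m/s and horizontal distance between connector and oblong_tray below 0.03 m and z of connector in the frame of oblong_tray below 0.03 m) or (linear speed of junction_box above 0.8 m/s and horizontal distance between junction_box and large_round_tray below 0.03 m and z of junction_box in the frame of large_round_tray below 0.03 m) or (linear speed of switch_box above 0.8 m/s and horizontal distance between switch_box and square_tray below 0.03 m and z of switch_box in the frame of square_tray below 0.03 m)).
It fails at once if the glass bulb is shifted by over 20 mm or tipped (distance of glass_bulb from where it was at the start of the episode above 0.02 m or angle between glass_bulb's own z axis and vertical above 0.3 rad).
It fails at once if the torch is shifted by over 25 mm (distance of torch from where it was at the start of the episode above 0.025 m).
It also fails if it takes over 120 s, if anything falls off the work surface, if the arm or the gripper's body presses on something with over 40 N, if the wrist force passes 120 N, or if a joint passes its speed limit or range.

## Working session

There is one attempt and no reset: what is moved stays moved. The work goes in short steps, Python scripts to look and compute and a tool call to move; the robot and the scene stay as the last step left them, time stands still between calls to the robot, and variables do not carry over. Pictures are saved under pics/ and viewed, and the job is handed in when it is done.

Besides the shell and the picture viewer there is one more tool, called after ">>>" as name([rows], argument=value, ...), one row to a line, values as JSON. move_arm: Moves the arm, as the interface text tells. Its arguments: {"type":"object","properties":{"series":{"type":"array","items":{"type":"array","items":{"type":"array","items":{"type":"number"}}}}},"required":["series"]}

```bash
mkdir -p pics && cat > h.py <<'E'
import numpy as np, cv2
from workcell import bot
def K(n):
    i=bot.camera_info(n); f=192/np.tan(np.radians(i['vfov'])/2); return f,i['cx'],i['cy'],i
def cloud(n,depth,T=None):
    f,cx,cy,i=K(n)
    if T is None: T=np.array(i['cam_to_world'])
    v,u=np.mgrid[0:384,0:512]
    P=np.stack([(u-cx)/f*depth,(v-cy)/f*depth,depth],-1)
    W=P@T[:3,:3].T+T[:3,3]; W[depth==0]=np.nan
    return W
E
python3 - <<'E'
from h import *
print(bot.pinch_z); o=bot.get_obs(); print(o)
for n in ['scene','top']:
    p,d=bot.camera(n); cv2.imwrite(f'pics/{n}0.png',p[:,:,::-1]); np.save(f'{n}0.npy',d)
    print(n,{k:np.round(v,4) for k,v in bot.camera_info(n).items()})
for t in ['lampholder','connector','junction_box','switch_box','small_round_tray','oblong_tray','large_round_tray','square_tray','glass_bulb','torch']:
    r=bot.find_in('top',t); print(t,[(np.round(a['at'],4),round(a['confidence'],2)) for a in r[:2]])
E
```

```text
0.0187
{'clock': 0.0, 'joint_pos': array([1.29798112e+00, 2.41443002e-01, 3.73839303e-03, 1.33519088e+00,
       2.23548330e-05, 1.57078168e+00]), 'joint_vel': array([-2.33005151e-04, -7.97210691e-04, -8.58391882e-04,  1.55990343e-04,
        3.17604132e-04,  7.77673406e-05]), 'tau': array([ 1.72853681e-03, -3.72317612e+01,  2.52407080e+01,  1.71447342e-02,
        3.65461510e-04, -9.62956861e-07]), 'eef_pos': array([0.13454763, 0.4809108 , 0.23040336]), 'tool_rot': array([ 1.35977652e-01,  9.90711349e-01, -1.03830775e-03, -1.53808087e-04]), 'ft_force': array([-0.07569223,  0.37992349,  0.36221331]), 'ft_torque': array([-0.01008711, -0.03458829,  0.02488955]), 'grip_width': 0.08536322658652297}
scene {'vfov': np.float64(44.5344), 'cx': np.float64(257.239), 'cy': np.float64(179.9876), 'cam_to_world': array([[-0.3295,  0.6903, -0.6441,  1.454 ],
       [ 0.9441,  0.2382, -0.2277,  0.3417],
       [-0.0038, -0.6832, -0.7302,  1.0965],
       [ 0.    ,  0.    ,  0.    ,  1.    ]])}
top {'vfov': np.float64(52.6867), 'cx': np.float64(253.2399), 'cy': np.float64(200.1779), 'cam_to_world': array([[-1.900e-03, -9.970e-01,  7.750e-02,  4.918e-01],
       [-9.997e-01, -1.000e-04, -2.540e-02,  4.480e-02],
       [ 2.530e-02, -7.750e-02, -9.967e-01,  9.476e-01],
       [ 0.000e+00,  0.000e+00,  0.000e+00,  1.000e+00]])}
lampholder [(array([ 0.4362, -0.3088,  0.1327]), 0.67)]
connector [(array([ 0.4379, -0.3026,  0.0916]), 0.57)]
junction_box [(array([ 0.4367, -0.2961,  0.0603]), 0.73)]
switch_box [(array([ 0.4444, -0.2934,  0.0307]), 0.56)]
small_round_tray [(array([0.6027, 0.1434, 0.0043]), 0.85)]
oblong_tray [(array([0.4266, 0.3149, 0.0022]), 0.91)]
large_round_tray [(array([0.4416, 0.0311, 0.0006]), 0.63)]
square_tray [(array([ 0.5823, -0.1587,  0.0015]), 0.56)]
glass_bulb [(array([ 0.6792, -0.0171,  0.0942]), 0.97)]
torch [(array([0.5997, 0.3614, 0.037 ]), 0.88)]
```

View pics/top0.png

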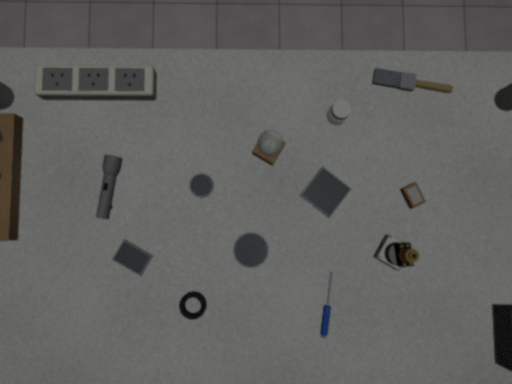

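View pics/scene0.png

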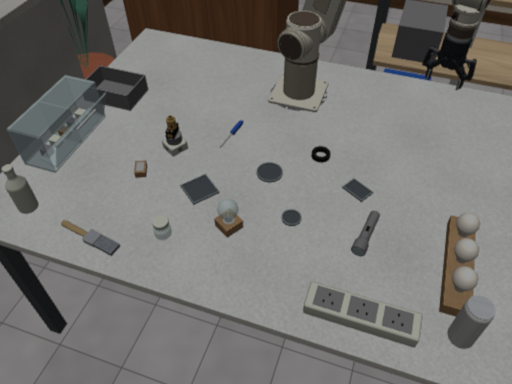

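The top view shows the stack at about (405,253). The trays are at (201,185) small round, (132,257) oblong, (251,250) large round and (326,191) square. The bulb is at (268,145) and the torch at (108,187). Next I'll measure orientations.

```bash
python3 - <<'E'
from h import *
p=cv2.imread('pics/top0.png'); d=np.load('top0.npy'); W=cloud('top',d)
g=cv2.cvtColor(p,cv2.COLOR_BGR2GRAY)
f,cx,cy,i=K('top'); T=np.array(i['cam_to_world'])
def ray(u,v,z):
    r=T[:3,:3]@np.array([(u-cx)/f,(v-cy)/f,1]); s=(z-T[2,3])/r[2]; return T[:3,3]+s*r
print('shelf z', np.nanmedian(W[280:300,180:300,2]))
for n,(u,v),r in [('small',(201,185),22),('obl',(132,257),30),('large',(251,250),28),('sq',(326,191),34)]:
    m=np.zeros_like(g); s=(slice(v-r,v+r),slice(u-r,u+r)); m[s]=(g[s]<105)*255
    c=max(cv2.findContours(m,cv2.RETR_EXTERNAL,cv2.CHAIN_APPROX_NONE)[0],key=cv2.contourArea)
    w=np.array([ray(a[0][0],a[0][1],0.005)[:2]for a in c],np.float32)
    (c0,sz,an)=cv2.minAreaRect(w); print(n,np.round(c0,4),np.round(sz,4),round(an,1),'bg',g[v-r,u-r])
# stack
s=W[215:285,370:440].reshape(-1,3); s=s[~np.isnan(s[:,0])]
for lo,hi in [(.01,.028),(.03,.038),(.04,.057),(.060,.068),(.070,.088),(.09,.098),(.1,.124),(.125,.131),(.133,.14)]:
    q=s[(s[:,2]>lo)&(s[:,2]<hi)]
    if len(q)>3:
        r=cv2.minAreaRect(q[:,:2].astype(np.float32)); print(lo,hi,len(q),q.mean(0).round(4),np.round(r[0],4),np.round(r[1],4),round(r[2],1))
big=cv2.resize(p[210:290,360:450],None,fx=8,fy=7,interpolation=cv2.INTER_CUBIC); cv2.imwrite('pics/st.png',big)
E
```

```text
shelf z -0.0006469532450413817
small [0.6016 0.1488] [0.0712 0.0673] 61.7 bg 108
obl [0.4132 0.3156] [0.1043 0.1102] 62.8 bg 105
large [0.4467 0.0276] [0.0938 0.0957] 64.8 bg 105
sq [ 0.5934 -0.1424] [0.1587 0.1386] 80.5 bg 104
0.01 0.028 82 [ 0.4444 -0.288   0.0197] [ 0.4402 -0.3107] [0.0614 0.0651] 60.7
0.03 0.038 233 [ 0.4437 -0.2976  0.0333] [ 0.4392 -0.3122] [0.0642 0.0635] 59.4
0.04 0.057 57 [ 0.4385 -0.2919  0.0487] [ 0.4369 -0.2953] [0.0176 0.0503] 89.5
0.06 0.068 113 [ 0.4353 -0.2963  0.0637] [ 0.4422 -0.3016] [0.0276 0.0579] 69.5
0.07 0.088 80 [ 0.4381 -0.3014  0.0791] [ 0.4377 -0.3013] [0.0131 0.0526] 82.5
0.09 0.098 149 [ 0.4377 -0.3114  0.0934] [ 0.4372 -0.3133] [0.0514 0.0289] 6.9
0.1 0.124 61 [ 0.4399 -0.3019  0.1113] [ 0.4399 -0.3035] [0.0113 0.0286] 78.3
0.125 0.131 76 [ 0.4384 -0.3098  0.1274] [ 0.4379 -0.3127] [0.0275 0.0292] 0.6
0.133 0.14 67 [ 0.438  -0.3126  0.1355] [ 0.4375 -0.3125] [0.0195 0.0167] 88.5
```

View pics/st.png

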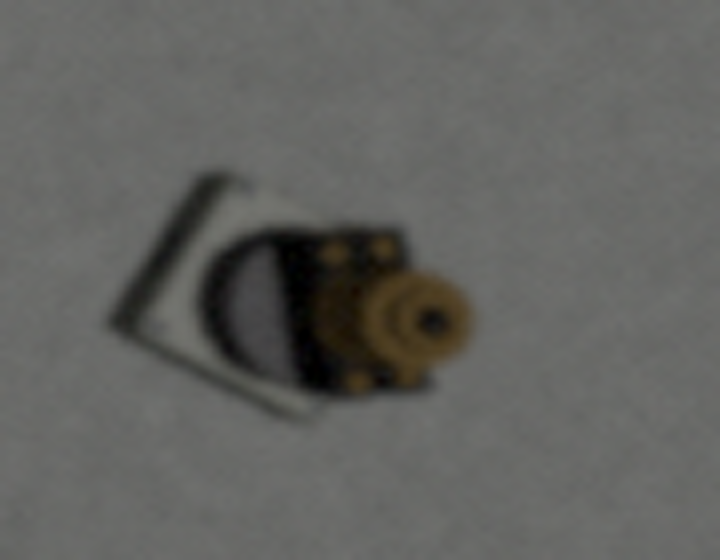

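```bash
python3 - <<'E'
from h import *
p=cv2.imread('pics/top0.png')
g=cv2.cvtColor(p,cv2.COLOR_BGR2GRAY)
f,cx,cy,i=K('top'); T=np.array(i['cam_to_world'])
def ray(u,v,z):
    r=T[:3,:3]@np.array([(u-cx)/f,(v-cy)/f,1]); s=(z-T[2,3])/r[2]; return T[:3,3]+s*r
g=cv2.GaussianBlur(g,(3,3),0)
for n,(u,v),r in [('small',(201,185),22),('obl',(132,257),30),('large',(251,250),28),('sq',(326,191),34)]:
  for th in (75,82,88):
    m=np.zeros_like(g); s=(slice(v-r,v+r),slice(u-r,u+r)); m[s]=(g[s]<th)*255
    c=max(cv2.findContours(m,cv2.RETR_EXTERNAL,cv2.CHAIN_APPROX_NONE)[0],key=cv2.contourArea)
    w=np.array([ray(a[0][0],a[0][1],0.005)[:2]for a in c],np.float32)
    (c0,sz,an)=cv2.minAreaRect(w); print(n,th,np.round(c0,4),np.round(sz,4),round(an,1))
E
```

```text
small 75 [0.6035 0.1481] [0.0537 0.0534] 45.4
small 82 [0.6011 0.1481] [0.0564 0.0535] 0.4
small 88 [0.6029 0.1475] [0.0589 0.0569] 45.4
obl 75 [0.4284 0.3109] [0.0776 0.0539] 60.4
obl 82 [0.4285 0.3109] [0.0799 0.0561] 60.1
obl 88 [0.4285 0.3108] [0.0819 0.0577] 60.4
large 75 [0.4457 0.0276] [0.0784 0.0782] 45.0
large 82 [0.4458 0.0276] [0.0798 0.0792] 89.9
large 88 [0.4446 0.0288] [0.0821 0.0816] 89.8
sq 75 [ 0.5861 -0.1563] [0.0872 0.0885] 51.9
sq 82 [ 0.5862 -0.156 ] [0.0895 0.0913] 52.1
sq 88 [ 0.5859 -0.1556] [0.0918 0.0934] 51.8
```

>>> move_arm([
  [[3,-3.5,0,0,0,4,1],[3,-3.5,0,0,0,4,1],[3,-3.5,0,0,0,4,1],[3,-3.5,0,0,0,4,1],[3,-3.5,0,0,0,4,1]],
])

```text
clock: 1.1
eef_pos: [0.2854, 0.3057, 0.231]
tool_rot: [-0.052, 0.999, 0.002, 0.0]
ft_force: [0.5, 0.5, 0.1]
grip_width: 0.0852
```

>>> move_arm([
  [[2,-4.4,0,0,0,4,1],[2,-4.4,0,0,0,0,1],[2,-4.4,0,0,0,0,1],[2,-4.4,0,0,0,0,1],[2,-4.4,0,0,0,0,1]],
])

```text
clock: 1.6
eef_pos: [0.3896, 0.0782, 0.2325]
tool_rot: [-0.09, 0.996, 0.003, 0.003]
ft_force: [0.9, 0.7, -0.6]
grip_width: 0.0853
```

>>> move_arm([
  [[0.6,-4.8,0,0,0,-3,1],[0.6,-4.8,0,0,0,0,1],[0.6,-4.8,0,0,0,0,1],[0.6,-4.8,0,0,0,0,1],[0.6,-4.8,0,0,0,0,1]],
])

```text
clock: 2.1
eef_pos: [0.4213, -0.1699, 0.2341]
tool_rot: [-0.062, 0.998, 0.002, 0.007]
ft_force: [0.4, 0.7, 0.4]
grip_width: 0.0851
```

```bash
python3 - <<'E'
from h import *
o=bot.get_obs(); print(o['eef_pos'],o['joint_pos'].round(3))
p,d=bot.camera('wrist'); cv2.imwrite('pics/w1.png',p[:,:,::-1]); np.save('w1.npy',d)
print(bot.camera_info('wrist'))
E
```

```text
[ 0.42128678 -0.16988718  0.23406925] [-0.39   0.141 -0.112  1.308  0.01  -0.515]
{'vfov': 58.72980198530307, 'cx': 263.94611449055003, 'cy': 190.11139425979164, 'tool_from_camera': array([[-7.89160428e-04, -9.55336688e-01, -2.95518509e-01,
         7.53575592e-02],
       [ 9.99999537e-01, -5.90930288e-04, -7.60096816e-04,
        -4.33672827e-04],
       [ 5.51517538e-04, -2.95518972e-01,  9.55336712e-01,
        -1.41857806e-01],
       [ 0.00000000e+00,  0.00000000e+00,  0.00000000e+00,
         1.00000000e+00]])}
```

View pics/w1.png

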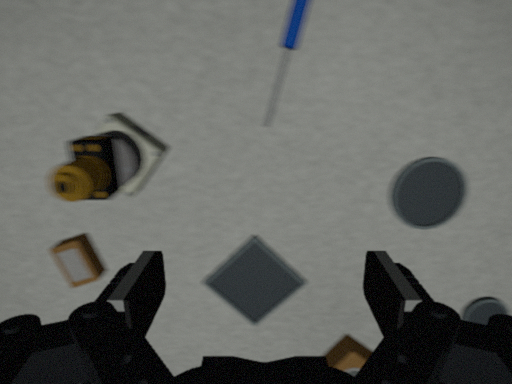

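The wrist view shows the stack at (100,165), the square tray at (255,280), the large round tray at (430,192) and the small tray at (487,310). I'll cross-check their positions.

```bash
cat >> h.py <<'E'
from scipy.spatial.transform import Rotation as R
def wT(o):
    T=np.eye(4); T[:3,:3]=R.from_quat(o['tool_rot']).as_matrix(); T[:3,3]=o['eef_pos']
    return T@np.array(bot.camera_info('wrist')['tool_from_camera'])
def yaw(o):
    y=R.from_quat(o['tool_rot']).as_matrix()[:,1]; return np.degrees(np.arctan2(y[1],y[0]))
def tilt(o): return R.from_quat(o['tool_rot']).as_matrix()[:,2].round(4)
def rayf(n,T):
    f,cx,cy,_=K(n)
    def ray(u,v,z):
        r=T[:3,:3]@np.array([(u-cx)/f,(v-cy)/f,1]); s=(z-T[2,3])/r[2]; return T[:3,3]+s*r
    return ray
def stack(W,box):
    s=W[box].reshape(-1,3); s=s[~np.isnan(s[:,0])]
    for n,lo,hi in [('sw',.03,.038),('jb',.060,.068),('con',.09,.098),('cyl',.1,.124),('cyltop',.125,.131),('neck',.133,.14)]:
        q=s[(s[:,2]>lo)&(s[:,2]<hi)]
        if len(q)>5:
            r=cv2.minAreaRect(q[:,:2].astype(np.float32)); print(n,len(q),q.mean(0).round(4),np.round(r[0],4),np.round(r[1],4),round(r[2],1))
def dark(g,T,n,u,v,r,ths=(75,82,88),z=0.005):
    ray=rayf(n,T); g=cv2.GaussianBlur(g,(3,3),0)
    for th in ths:
        m=np.zeros_like(g); s=(slice(max(v-r,0),v+r),slice(max(u-r,0),u+r)); m[s]=(g[s]<th)*255
        c=max(cv2.findContours(m,cv2.RETR_EXTERNAL,cv2.CHAIN_APPROX_NONE)[0],key=cv2.contourArea)
        w=np.array([ray(a[0][0],a[0][1],z)[:2]for a in c],np.float32)
        (c0,sz,an)=cv2.minAreaRect(w); print(th,np.round(c0,4),np.round(sz,4),round(an,1))
E
python3 - <<'E'
from h import *
o=bot.get_obs(); T=wT(o); g=cv2.imread('pics/w1.png',0); d=np.load('w1.npy')
print(yaw(o),tilt(o))
dark(g,T,'wrist',255,280,53); dark(g,T,'wrist',428,192,44)
stack(cloud('wrist',d,T),(slice(100,220),slice(30,190)))
E
```

```text
96.71629906469006 [ 1.460e-02 -9.000e-04 -9.999e-01]
75 [ 0.5862 -0.1713] [0.0878 0.0885] 51.5
82 [ 0.586  -0.1713] [0.0893 0.0903] 51.4
88 [ 0.5857 -0.1713] [0.0908 0.0916] 51.4
75 [0.4467 0.0131] [0.0822 0.0786] 53.1
82 [0.4471 0.0127] [0.0831 0.0808] 60.0
88 [0.4474 0.0125] [0.0842 0.0818] 71.4
sw 1210 [ 0.4314 -0.3072  0.0338] [ 0.4385 -0.3218] [0.0638 0.0641] 59.1
jb 742 [ 0.432  -0.3058  0.0642] [ 0.4286 -0.3113] [0.0575 0.0274] 34.2
con 937 [ 0.4292 -0.3202  0.094 ] [ 0.4361 -0.3213] [0.0534 0.0292] 13.0
cyl 595 [ 0.4306 -0.3125  0.1123] [ 0.4334 -0.3154] [0.0309 0.0168] 31.9
cyltop 592 [ 0.4338 -0.3172  0.1281] [ 0.4365 -0.3208] [0.0291 0.0286] 38.5
neck 584 [ 0.4367 -0.3208  0.1361] [ 0.4371 -0.3214] [0.0193 0.0195] 13.6
```

The disagreement in y looks like arm motion, since the arm was still settling during the picture. I'll repeat it at rest.

```bash
python3 - <<'E'
from h import *
bot.camera('wrist')
o=bot.get_obs(); print(o['eef_pos'],np.abs(o['joint_vel']).max())
p,d=bot.camera('wrist'); g=cv2.cvtColor(p,cv2.COLOR_RGB2GRAY);cv2.imwrite('pics/w2.png',p[:,:,::-1])
T=wT(o); print(yaw(o),tilt(o))
dark(g,T,'wrist',265,280,53); dark(g,T,'wrist',438,192,44)
stack(cloud('wrist',d,T),(slice(100,220),slice(30,190)))
E
```

```text
[ 0.42178216 -0.17322083  0.23371684] 0.09091548908593769
96.67421509016577 [ 0.0137  0.0035 -0.9999]
75 [ 0.5866 -0.1565] [0.0855 0.0859] 51.7
82 [ 0.5832 -0.157 ] [0.0919 0.0921] 51.8
88 [ 0.5834 -0.1569] [0.0927 0.0928] 51.8
75 [0.4454 0.029 ] [0.0783 0.0796] 6.6
82 [0.4442 0.0261] [0.0868 0.0812] 69.7
88 [0.4437 0.0267] [0.0877 0.0833] 53.2
sw 1191 [ 0.431  -0.2988  0.0333] [ 0.438  -0.3131] [0.0641 0.0638] 58.9
jb 722 [ 0.4322 -0.2971  0.0635] [ 0.4303 -0.3011] [0.0551 0.0253] 29.3
con 932 [ 0.4296 -0.3119  0.0935] [ 0.4362 -0.3131] [0.0539 0.0289] 13.5
cyl 578 [ 0.4305 -0.3046  0.1125] [ 0.4335 -0.3074] [0.0308 0.0164] 31.2
cyltop 585 [ 0.4339 -0.3094  0.1275] [ 0.4366 -0.3127] [0.0293 0.0286] 44.0
neck 563 [ 0.4368 -0.313   0.1353] [ 0.4369 -0.3132] [0.0192 0.0195] 42.7
```

>>> move_arm([
  [[0.5,-4.7,0,0,0.8,3,1],[0.5,-4.7,0,0,0,0,1],[0.5,-4.3,0,0,0,0,1],[0,-0.6,0,0,0,0,1],[0,0,0,0,0,0,1]],
])

```text
clock: 2.75
eef_pos: [0.4371, -0.3107, 0.2331]
tool_rot: [-0.092, 0.996, 0.006, -0.001]
ft_force: [-0.8, 0.5, -0.5]
grip_width: 0.0855
```

```bash
python3 - <<'E'
from h import *
bot.camera('wrist')
o=bot.get_obs(); print(o['eef_pos'],np.abs(o['joint_vel']).max())
p,d=bot.camera('wrist'); cv2.imwrite('pics/w3.png',p[:,:,::-1])
T=wT(o); print(yaw(o),tilt(o))
stack(cloud('wrist',d,T),(slice(150,330),slice(170,360)))
E
```

```text
[ 0.43711693 -0.31013251  0.23307145] 0.02011373836616192
100.5601762385287 [-0.0035  0.0109 -0.9999]
sw 523 [ 0.4378 -0.3138  0.0331] [ 0.4398 -0.3132] [0.0324 0.0865] 13.2
jb 656 [ 0.4353 -0.3134  0.0634] [ 0.4369 -0.3137] [0.0348 0.0527] 10.2
con 511 [ 0.4235 -0.3176  0.0935] [ 0.4379 -0.3141] [0.0485 0.0296] 7.2
cyl 223 [ 0.4254 -0.3159  0.1125] [ 0.4279 -0.3143] [0.0111 0.0285] 2.4
cyltop 588 [ 0.4348 -0.3143  0.1274] [ 0.4371 -0.3138] [0.0292 0.0291] 0.0
neck 536 [ 0.4369 -0.3138  0.1354] [ 0.437  -0.3138] [0.0191 0.0185] 11.0
```

View pics/w3.png

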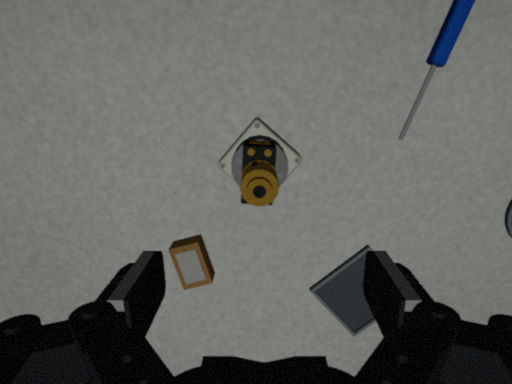

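The lampholder is centred at (0.437,-0.314), seen at pixel (259,187), and the connector is aligned with the camera. I'll descend now.

>>> move_arm([
  [[0,-0.3,-3,-0.6,0,0,1],[0,0,-3,0,0,0,1],[0,0,-3,0,0,0,1],[0,0,-2.5,0,0,0,1],[0,0,0,0,0,0,1]],
])

```text
clock: 3.35
eef_pos: [0.4386, -0.3023, 0.1188]
tool_rot: [-0.099, 0.995, -0.0, 0.001]
ft_force: [-1.4, -0.3, 0.6]
grip_width: 0.0852
```

```bash
python3 - <<'E'
from h import *
o=bot.get_obs(); print(o['eef_pos'],np.abs(o['joint_vel']).max(),yaw(o),tilt(o))
E
```

```text
[ 0.43862006 -0.30229245  0.11877458] 0.04995608452908237 101.36110834114025 [ 1.3e-03 -9.0e-04 -1.0e+00]
```

>>> move_arm([
  [[-0.15,-1.1,0,0,0,-0.8,1],[0,0,0,0,0,0,1],[0,0,-1.4,0,0,0,1],[0,0,0,0,0,0,1],[0,0,0,0,0,0,1]],
])

```text
clock: 3.85
eef_pos: [0.4412, -0.3139, 0.1124]
tool_rot: [-0.093, 0.996, -0.004, 0.005]
ft_force: [0.2, -0.1, 0.5]
grip_width: 0.085
```

```bash
python3 - <<'E'
from h import *
p,d=bot.camera('wrist'); cv2.imwrite('pics/w4.png',p[:,:,::-1])
o=bot.get_obs(); print(o['eef_pos'],np.abs(o['joint_vel']).max(),yaw(o),tilt(o))
E
```

```text
[ 0.44107015 -0.31384032  0.11229532] 0.005813340591381163 100.70952518392711 [ 0.0104 -0.0068 -0.9999]
```

View pics/w4.png

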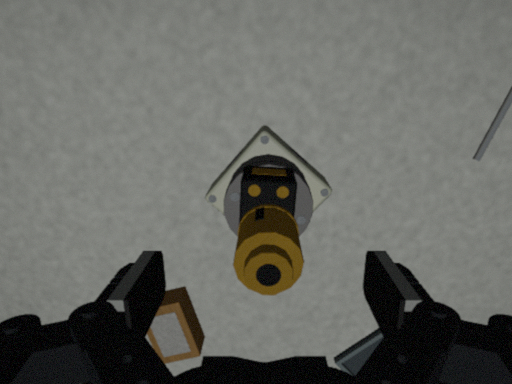

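>>> move_arm([
  [[-0.4,0,-0.7,0.4,0.6,0,1],[-0.2,0,-0.4,0,0,0,1],[0,0,0,0,0,0,1],[0,0,0,0,0,0,1],[0,0,0,0,0,0,1]],
])

```text
clock: 4.4
eef_pos: [0.4352, -0.3146, 0.1023]
tool_rot: [-0.093, 0.996, -0.0, 0.001]
ft_force: [0.3, -0.0, -0.3]
grip_width: 0.0852
```

```bash
python3 - <<'E'
from h import *
o=bot.get_obs(); print(o['eef_pos'],np.abs(o['joint_vel']).max(),yaw(o),tilt(o))
E
```

```text
[ 0.43517842 -0.3146141   0.10226897] 0.0030521629541375925 100.68080886495731 [ 1.2e-03 -7.0e-04 -1.0e+00]
```

>>> move_arm([
  [[0.1,0,0.1,0,0,0,0],[0,0,0,0,0,0,0],[0,0,0,0,0,0,0],[0,0,0,0,0,0,0],[0,0,0,0,0,0,0]],
])

```text
clock: 4.9
eef_pos: [0.4367, -0.3146, 0.1038]
tool_rot: [-0.093, 0.996, -0.001, 0.001]
ft_force: [0.4, -0.5, 1.0]
grip_width: 0.0279
```

```bash
python3 - <<'E'
from h import *
p,d=bot.camera('wrist'); cv2.imwrite('pics/w5.png',p[:,:,::-1])
o=bot.get_obs(); print(o['eef_pos'],o['grip_width'],o['ft_force'],yaw(o),tilt(o))
E
```

```text
[ 0.43671118 -0.31461892  0.10380068] 0.027838999642016974 [-0.82192008  0.45453185  0.82716234] 100.69511573213377 [ 2.e-03 -8.e-04 -1.e+00]
```

View pics/w5.png

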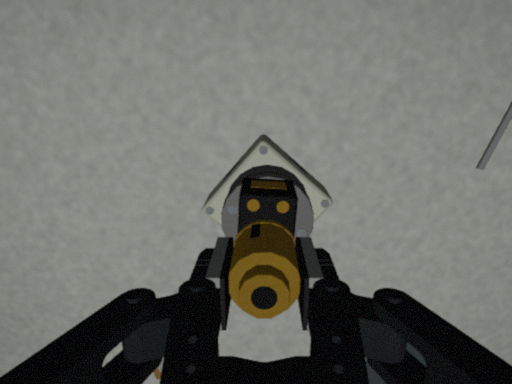

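>>> move_arm([
  [[0,0,1,0,0,0,0],[0,0,2.5,0,0,0,0],[0,0,3,0,0,0,0],[0,0,3,0,0,0,0],[0,0,1.5,0,0,0,0]],
])

```text
clock: 5.45
eef_pos: [0.4335, -0.3125, 0.2158]
tool_rot: [-0.093, 0.996, 0.002, -0.003]
ft_force: [-0.2, -0.4, -0.6]
grip_width: 0.0283
```

```bash
python3 - <<'E'
from h import *
p,d=bot.camera('wrist'); cv2.imwrite('pics/w6.png',p[:,:,::-1])
o=bot.get_obs(); print(o['eef_pos'],o['grip_width'],o['ft_force'],yaw(o),tilt(o))
bot.camera('wrist');o=bot.get_obs(); print(o['eef_pos'])
p,d=bot.camera('wrist'); stack(cloud('wrist',d,wT(o)),(slice(110,290),slice(180,350)))
E
```

```text
[ 0.4343086  -0.31309315  0.217926  ] 0.028379560670360585 [ 1.05436892 -1.169592    1.19770729] 100.68943082964911 [-0.0027  0.002  -1.    ]
[ 0.43411529 -0.31295044  0.21593738]
sw 1122 [ 0.4239 -0.3167  0.0331] [ 0.4387 -0.3135] [0.064  0.0642] 59.3
jb 895 [ 0.4343 -0.3127  0.0634] [ 0.4337 -0.3141] [0.0476 0.0535] 4.8
con 2130 [ 0.4357 -0.3153  0.0933] [ 0.4368 -0.3151] [0.052 0.028] 7.0
```

View pics/w6.png

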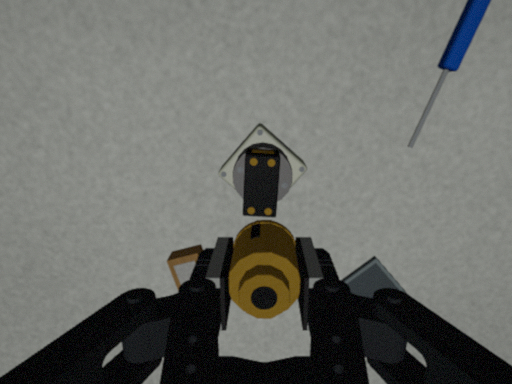

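The lampholder is held upright, and the rest of the stack (centre around (262,175)) hasn't moved. I'll carry the lampholder to the small tray.

>>> move_arm([
  [[0.5,3,0,0,0,0,0],[1,4.6,0,0,0,0,0],[1.2,4.6,0,0,0,0,0],[1.2,4.6,0,0,0,0,0],[1.2,4.6,0,0,0,0,0]],
])

```text
clock: 6.1
eef_pos: [0.48, -0.0964, 0.2063]
tool_rot: [-0.086, 0.996, 0.004, -0.008]
ft_force: [0.8, 0.9, -0.6]
grip_width: 0.0282
```

>>> move_arm([
  [[2.2,4.3,0,0,0,0,0],[2.4,4.3,0,0,0,0,0],[2.4,4.3,0,0,0,0,0],[2.4,4.3,0,0,0,0,0],[0.7,2,0,0,0,0,0]],
])

```text
clock: 6.6
eef_pos: [0.5775, 0.1057, 0.1976]
tool_rot: [-0.088, 0.996, 0.004, -0.015]
ft_force: [-0.5, -0.3, -0.7]
grip_width: 0.0282
```

>>> move_arm([
  [[0,0,0,0,0,0,0],[0,0,0,0,0,0,0],[0,0,0,0,0,0,0],[0,0,0,0,0,0,0],[0,0,0,0,0,0,0]],
])

```text
clock: 7.1
eef_pos: [0.5742, 0.1055, 0.1916]
tool_rot: [-0.089, 0.996, 0.004, -0.021]
ft_force: [-0.1, -0.5, -0.9]
grip_width: 0.0288
```

```bash
python3 - <<'E'
from h import *
o=bot.get_obs(); print(o['eef_pos'],o['grip_width'],o['ft_force'],yaw(o),tilt(o))
p,d=bot.camera('wrist'); cv2.imwrite('pics/w7.png',p[:,:,::-1])
E
```

```text
[0.57418455 0.10550809 0.19160573] 0.028800401321138754 [-0.12840905 -0.49461991 -0.94747414] 100.17176718124576 [-0.0418  0.0034 -0.9991]
```

View pics/w7.png

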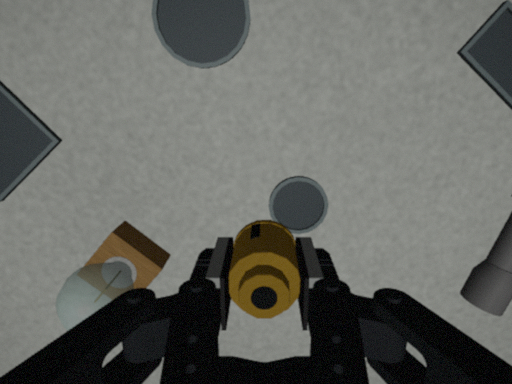

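```bash
python3 - <<'E'
from h import *
bot.camera('wrist');o=bot.get_obs(); print(o['eef_pos'],tilt(o))
p,d=bot.camera('wrist'); g=cv2.cvtColor(p,cv2.COLOR_RGB2GRAY); T=wT(o)
print(g[205,270:335:3])
dark(g[:222].copy(),T,'wrist',298,200,40,(60,70,80))
W=cloud('wrist',d,T); print(W[205,298])
E
```

```text
[0.57439395 0.10566918 0.19184379] [-0.0413  0.0035 -0.9991]
[ 95  66  60  63  62  61  57  58  57  61  62  62  60  62  64  59  60  64
  78 104 139 142]
60 [0.6063 0.1687] [0.007  0.0194] 89.8
70 [0.5985 0.1471] [0.0414 0.0501] 9.9
80 [0.5979 0.147 ] [0.0424 0.0521] 9.9
[0.60261826 0.1475858  0.00251754]
```

>>> move_arm([
  [[1.5,2.1,0,0,-1.2,0,0],[1.5,2.1,0,0,-1.2,0,0],[0,0,-3,0,0,0,0],[0,0,-3,0,0,0,0],[0,0,-3,0,0,0,0]],
])

```text
clock: 7.75
eef_pos: [0.6112, 0.1483, 0.1084]
tool_rot: [-0.087, 0.996, 0.003, 0.011]
ft_force: [-0.0, -0.3, -0.0]
grip_width: 0.028
```

```bash
python3 - <<'E'
from h import *
bot.camera('wrist');o=bot.get_obs(); print(o['eef_pos'],o['grip_width'],yaw(o),tilt(o))
E
```

```text
[0.60737256 0.14731857 0.10198388] 0.02809182723065437 99.96124341890444 [ 0.0103  0.0056 -0.9999]
```

>>> move_arm([
  [[-0.4,0,-2,-0.3,0.3,0,0],[0,0,-2,0,0,0,0],[0,0,-1.5,0,0,0,0],[0,0,-0.5,0,0,0,0],[0,0,0,0,0,0,0]],
])

```text
clock: 8.3
eef_pos: [0.6027, 0.1456, 0.0416]
tool_rot: [-0.086, 0.996, -0.0, 0.002]
ft_force: [-0.5, 0.6, -1.1]
grip_width: 0.0281
```

```bash
python3 - <<'E'
from h import *
bot.camera('wrist');o=bot.get_obs(); print(o['eef_pos'],o['grip_width'],yaw(o),tilt(o))
E
```

```text
[0.60302712 0.1456772  0.04210441] 0.028437055057832738 99.83085396595007 [ 3.9e-03 -3.0e-04 -1.0e+00]
```

>>> move_arm([
  [[0,0.1,-1,0,0.1,0,0],[0,0,-0.8,0,0,0,0],[0,0,-0.5,0,0,0,0],[0,0,-0.2,0,0,0,0],[0,0,0,0,0,0,0]],
])

```text
clock: 8.85
eef_pos: [0.6055, 0.1472, 0.0185]
tool_rot: [-0.086, 0.996, 0.0, 0.004]
ft_force: [-0.2, -0.7, -1.1]
grip_width: 0.0283
```

```bash
python3 - <<'E'
from h import *
bot.camera('wrist');o=bot.get_obs(); print(o['eef_pos'],o['ft_force'],yaw(o),tilt(o))
E
```

```text
[0.60548199 0.14722327 0.01867658] [ 0.49039746  0.03670266 -0.58104231] 99.81778925759474 [ 0.0078  0.0012 -1.    ]
```

>>> move_arm([
  [[-0.3,0,-0.3,0,0.4,0,0],[0,0,-0.3,0,0,0,0],[0,0,-0.2,0,0,0,0],[0,0,0,0,0,0,0],[0,0,0,0,0,0,0]],
])

```text
clock: 9.4
eef_pos: [0.6035, 0.1476, 0.0136]
tool_rot: [-0.086, 0.996, 0.001, 0.002]
ft_force: [-0.1, 0.1, -1.0]
grip_width: 0.0283
```

```bash
python3 - <<'E'
from h import *
p,d=bot.camera('wrist');o=bot.get_obs(); print(o['eef_pos'],o['ft_force'],yaw(o),tilt(o)); cv2.imwrite('pics/w8.png',p[:,:,::-1])
E
```

```text
[0.6034666  0.14757077 0.01349261] [ 0.60670153  0.23870832 -0.45092905] 99.8206931089192 [ 0.0038  0.002  -1.    ]
```

View pics/w8.png

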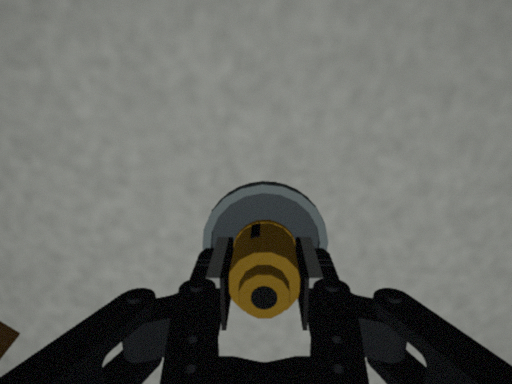

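>>> move_arm([
  [[0,0,-0.2,0,0,0,0],[0,0,-0.1,0,0,0,0],[0,0,0,0,0,0,0],[0,0,0,0,0,0,0],[0,0,0,0,0,0,0]],
])

```text
clock: 9.95
eef_pos: [0.6039, 0.1477, 0.0128]
tool_rot: [-0.086, 0.996, 0.001, 0.003]
ft_force: [-0.5, 0.0, 3.1]
grip_width: 0.0284
```

Contact felt at 3 N upward, so I'll release.

>>> move_arm([
  [[0,0,0,0,0,0,0.6],[0,0,0,0,0,0,0.8],[0,0,0,0,0,0,1],[0,0,0,0,0,0,1],[0,0,0.5,0,0,0,1]],
])

```text
clock: 10.45
eef_pos: [0.6029, 0.1474, 0.016]
tool_rot: [-0.086, 0.996, 0.001, 0.001]
ft_force: [-0.5, 0.1, 0.4]
grip_width: 0.0853
```

>>> move_arm([
  [[0,0,2,0,0,0,1],[0,0,4,0,0,0,1],[0,0,4,0,0,0,1],[0,0,3,0,0,0,1],[0,0,2,0,0,0,1]],
])

```text
clock: 10.95
eef_pos: [0.5986, 0.1464, 0.1681]
tool_rot: [-0.086, 0.996, -0.0, -0.003]
ft_force: [0.2, -0.1, -0.1]
grip_width: 0.0858
```

```bash
python3 - <<'E'
from h import *
bot.camera('wrist');o=bot.get_obs();p,d=bot.camera('wrist'); print(o['eef_pos'],o['ft_force'],yaw(o),tilt(o)); cv2.imwrite('pics/w9.png',p[:,:,::-1])
W=cloud('wrist',d,wT(o)).reshape(-1,3)
for lo,hi in [(.034,.039),(.042,.049)]:
    q=W[(W[:,2]>lo)&(W[:,2]<hi)&(np.hypot(W[:,0]-.603,W[:,1]-.148)<.025)]; print(len(q),q.mean(0),cv2.minAreaRect(q[:,:2].astype(np.float32)))
E
```

```text
[0.60050007 0.1468232  0.17197173] [ 0.91309269 -0.44291558  3.00771415] 99.81335205379926 [-5.e-04  8.e-04 -1.e+00]
470 [0.60269846 0.14648872 0.03638441] ((0.604781448841095, 0.14707030355930328), (0.028818441554903984, 0.028799790889024734), 8.260730743408203)
428 [0.60482089 0.14701322 0.0443365 ] ((0.6051135659217834, 0.14714400470256805), (0.019248604774475098, 0.018251273781061172), 9.79782485961914)
```

View pics/w9.png

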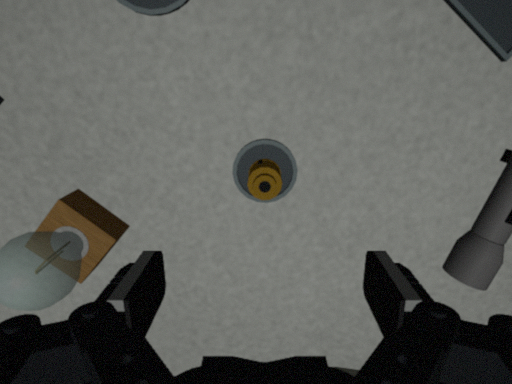

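The lampholder stands upright in the small tray at (265,180), about 2 mm off centre. I'll go back for the connector.

>>> move_arm([
  [[-2.2,-4,1.5,0,0,-1,1],[-2.2,-4,1,0,0,-1,1],[-2,-4.5,1,0,0,-1,1],[-1.7,-4.6,0.5,0,0,0,1],[-1.5,-4.6,0,0,0,0,1]],
])

```text
clock: 11.55
eef_pos: [0.5007, -0.0698, 0.2047]
tool_rot: [-0.065, 0.998, 0.001, -0.003]
ft_force: [0.2, -1.1, -0.1]
grip_width: 0.0855
```

>>> move_arm([
  [[-1.5,-4.7,0,0,0,0,1],[-1.5,-4.7,0,0,0,0,1],[-1.5,-4.7,0,0,0,0,1],[-1,-4.7,0,0,0,0,1],[-0.5,-2,0,0,0,0,1]],
])

```text
clock: 12.05
eef_pos: [0.434, -0.2837, 0.2009]
tool_rot: [-0.063, 0.998, 0.001, -0.006]
ft_force: [0.1, 0.5, 0.0]
grip_width: 0.0855
```

```bash
python3 - <<'E'
from h import *
bot.camera('wrist');bot.camera('wrist');o=bot.get_obs(); print(o['eef_pos'],yaw(o),tilt(o))
E
```

```text
[ 0.43406025 -0.28305947  0.20063543] 97.20157221173064 [-0.012   0.0028 -0.9999]
```

>>> move_arm([
  [[0.3,-2,0,0,-0.7,0,1],[0,-1.2,0,0,0,0,1],[0,0,-1.5,0,0,0,1],[0,0,-1.5,0,0,0,1],[0,0,0,0,0,0,1]],
])

```text
clock: 12.65
eef_pos: [0.4366, -0.3127, 0.167]
tool_rot: [-0.064, 0.998, 0.004, -0.001]
ft_force: [-0.3, -0.2, 1.2]
grip_width: 0.0852
```

```bash
python3 - <<'E'
from h import *
bot.camera('wrist');o=bot.get_obs(); print(o['eef_pos'],yaw(o),tilt(o))
p,d=bot.camera('wrist'); cv2.imwrite('pics/w10.png',p[:,:,::-1])
stack(cloud('wrist',d,wT(o)),(slice(110,290),slice(170,350)))
E
```

```text
[ 0.43711443 -0.31291231  0.16808103] 97.3215267129681 [-0.0019  0.0074 -1.    ]
sw 1490 [ 0.4229 -0.3161  0.0331] [ 0.4385 -0.3134] [0.064  0.0639] 59.4
jb 1181 [ 0.4342 -0.3119  0.0633] [ 0.4337 -0.314 ] [0.048  0.0527] 4.3
con 3063 [ 0.4356 -0.3152  0.0933] [ 0.4368 -0.315 ] [0.0522 0.028 ] 7.3
```

View pics/w10.png

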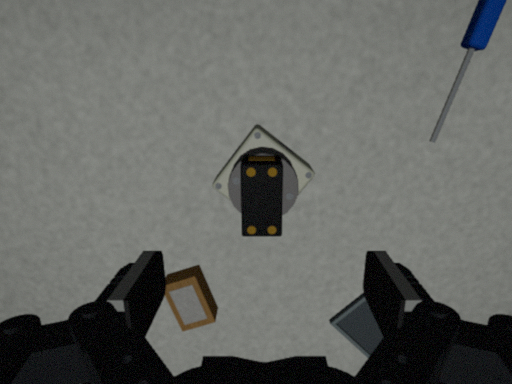

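>>> move_arm([
  [[0,-0.2,-2,-0.4,0,0,1],[0,0,-2,0,0,0,1],[0,0,-2,0,0,0,1],[0,0,-1,0,0,0,1],[0,0,0,0,0,0,1]],
])

```text
clock: 13.25
eef_pos: [0.4418, -0.315, 0.1025]
tool_rot: [-0.066, 0.998, -0.003, 0.003]
ft_force: [0.8, 0.6, 0.2]
grip_width: 0.0854
```

```bash
python3 - <<'E'
from h import *
bot.camera('wrist');o=bot.get_obs(); print(o['eef_pos'],yaw(o),tilt(o))
E
```

```text
[ 0.44220651 -0.31535408  0.10330021] 97.55774544990842 [ 0.0084 -0.0067 -0.9999]
```

>>> move_arm([
  [[-0.5,0,-1.2,0.4,0.5,-0.4,1],[-0.3,0,-1,0,0,0,1],[0,0,-0.6,0,0,0,1],[0,0,0,0,0,0,1],[0,0,0,0,0,0,1]],
])

```text
clock: 13.8
eef_pos: [0.4351, -0.3165, 0.0759]
tool_rot: [-0.062, 0.998, -0.001, 0.001]
ft_force: [0.4, -0.2, -0.1]
grip_width: 0.0855
```

```bash
python3 - <<'E'
from h import *
bot.camera('wrist');o=bot.get_obs(); print(o['eef_pos'],yaw(o),tilt(o))
E
```

```text
[ 0.43507785 -0.31645518  0.07589872] 97.12189990598891 [ 0.0028 -0.0019 -1.    ]
```

>>> move_arm([
  [[0.2,0.15,-0.3,0.1,0.1,0,1],[0,0,-0.1,0,0,0,1],[0,0,0,0,0,0,0],[0,0,0,0,0,0,0],[0,0,0,0,0,0,0]],
])

```text
clock: 14.35
eef_pos: [0.4381, -0.3152, 0.0725]
tool_rot: [-0.062, 0.998, -0.001, 0.001]
ft_force: [-0.3, -0.8, -1.0]
grip_width: 0.0439
```

>>> move_arm([
  [[0,0,0,0,0,0,0],[0,0,0,0,0,0,0],[0,0,0,0,0,0,0],[0,0,0,0,0,0,0],[0,0,0,0,0,0,0]],
])

```text
clock: 14.85
eef_pos: [0.4383, -0.3153, 0.0728]
tool_rot: [-0.062, 0.998, -0.001, 0.002]
ft_force: [-0.7, -0.3, 0.8]
grip_width: 0.0271
```

```bash
python3 - <<'E'
from h import *
o=bot.get_obs(); print(o['eef_pos'],yaw(o),tilt(o))
p,d=bot.camera('wrist'); cv2.imwrite('pics/w11.png',p[:,:,::-1])
E
```

```text
[ 0.43831573 -0.31534919  0.0728287 ] 97.13498184816879 [ 0.0032 -0.0015 -1.    ]
```

View pics/w11.png

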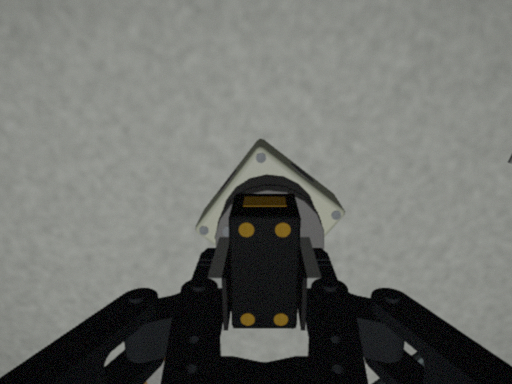

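Connector gripped at 27 mm with the jaws parallel to its sides. I'll lift it and carry it to the oblong tray, turning +53°.

>>> move_arm([
  [[0,0,1,0,0,0,0],[0,0,2.5,0,0,0,0],[0,0,3,0,0,0,0],[0,0,3,0,0,0,0],[0,1.5,1.5,0,0,0,0]],
])

```text
clock: 15.4
eef_pos: [0.4351, -0.2991, 0.1849]
tool_rot: [-0.061, 0.998, 0.002, -0.002]
ft_force: [-0.4, 0.5, -1.3]
grip_width: 0.0268
```

```bash
python3 - <<'E'
from h import *
o=bot.get_obs(); print(o['eef_pos'],o['grip_width'],yaw(o),tilt(o))
bot.camera('wrist');o=bot.get_obs();p,d=bot.camera('wrist'); cv2.imwrite('pics/w12.png',p[:,:,::-1])
stack(cloud('wrist',d,wT(o)),(slice(110,290),slice(170,350)))
E
```

```text
[ 0.43513391 -0.29914148  0.1848661 ] 0.02678900451515671 97.01952258801946 [-0.0038  0.003  -1.    ]
sw 1327 [ 0.4228 -0.3127  0.0331] [ 0.4386 -0.3134] [0.0639 0.064 ] 59.2
jb 2738 [ 0.4318 -0.3154  0.0634] [ 0.4326 -0.3157] [0.0447 0.0529] 27.3
```

View pics/w12.png

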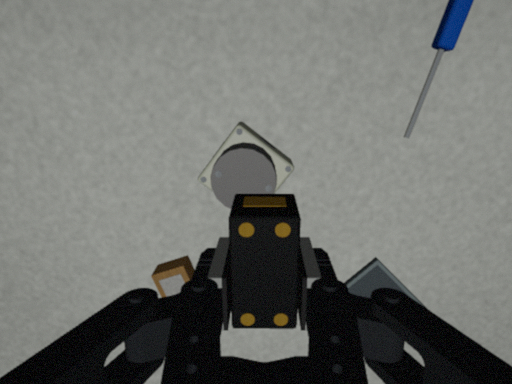

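>>> move_arm([
  [[0,3,0,0,0,3,0],[0,4.8,0,0,0,5,0],[0,4.8,0,0,0,5,0],[0,4.8,0,0,0,5,0],[0,4.8,0,0,0,5,0]],
])

```text
clock: 16.0
eef_pos: [0.4338, -0.0756, 0.1814]
tool_rot: [-0.262, 0.965, 0.0, -0.002]
ft_force: [0.6, 0.1, -0.4]
grip_width: 0.0265
```

>>> move_arm([
  [[0,4.8,0,0,0,5,0],[0,4.8,0,0,0,5,0],[0,4.8,0,0,0,5,0],[0,4.8,0,0,0,5,0],[0,4.8,0,0,0,5,0]],
])

```text
clock: 16.5
eef_pos: [0.4302, 0.1716, 0.1772]
tool_rot: [-0.472, 0.881, -0.001, -0.005]
ft_force: [0.5, -1.0, 0.3]
grip_width: 0.0268
```

```bash
python3 - <<'E'
from h import *
o=bot.get_obs(); print(o['eef_pos'],o['grip_width'],yaw(o),tilt(o))
E
```

```text
[0.43022519 0.17161543 0.17717387] 0.026802013354947044 146.39289637315537 [-0.008  -0.0065 -0.9999]
```

>>> move_arm([
  [[-0.1,4.5,0,-0.2,-0.3,3.5,0],[0,3,0,0,0,0,0],[0,1.5,0,0,0,0,0],[0,0,0,0,0,0,0],[0,0,0,0,0,0,0]],
])

```text
clock: 17.0
eef_pos: [0.4264, 0.2697, 0.1714]
tool_rot: [-0.506, 0.863, -0.005, -0.007]
ft_force: [0.6, -0.5, -0.5]
grip_width: 0.0271
```

```bash
python3 - <<'E'
from h import *
bot.camera('wrist');o=bot.get_obs(); print(o['eef_pos'],o['grip_width'],yaw(o),tilt(o))
p,d=bot.camera('wrist'); cv2.imwrite('pics/w13.png',p[:,:,::-1])
E
```

```text
[0.42643893 0.26937095 0.1714114 ] 0.02671563142506015 150.75374598313752 [-0.0075 -0.0145 -0.9999]
```

View pics/w13.png

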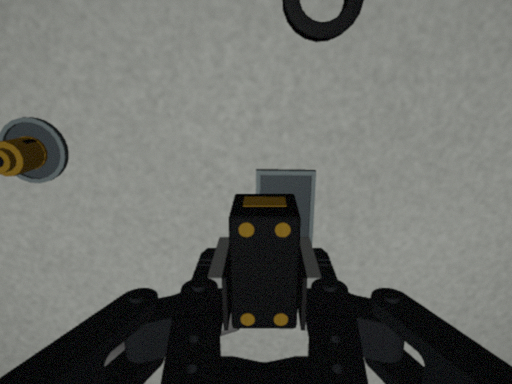

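The tray shows with its near-edge corners at (257,170) and (316,170), parallel to the block. I'll compute the tray centre from those corners.

```bash
python3 - <<'E'
from h import *
o=bot.get_obs(); ray=rayf('wrist',wT(o))
a=ray(256.5,170,.007)[:2]; b=ray(316,170,.007)[:2]; c=ray(316,235,.007)[:2]
print(a,b,np.linalg.norm(a-b)); e=(b-a)/np.linalg.norm(b-a); print(np.degrees(np.arctan2(e[1],e[0])))
n=np.array([-e[1],e[0]]); n*= np.sign(n@(c-b)); print('centre',(a+b)/2+n*.04, np.degrees(np.arctan2(*(c-b)[::-1])))
print(o['eef_pos'],yaw(o))
E
```

```text
[0.43165184 0.26262593] [0.38374927 0.28953407] 0.05494273284510827
150.67592900999406
centre [0.42729051 0.31095454] 63.10035452536791
[0.4266201  0.26901569 0.17172869] 150.7033015779487
```

>>> move_arm([
  [[0.1,2.5,-1,0.8,-0.4,-0.3,0],[0,1.8,-2,0,0,0,0],[0,0,-3,0,0,0,0],[0,0,-3,0,0,0,0],[0,0,-1,0,0,0,0]],
])

```text
clock: 17.6
eef_pos: [0.4316, 0.308, 0.0721]
tool_rot: [-0.498, 0.867, -0.0, 0.004]
ft_force: [-0.3, -0.5, -0.8]
grip_width: 0.0264
```

```bash
python3 - <<'E'
from h import *
bot.camera('wrist');o=bot.get_obs(); print(o['eef_pos'],o['grip_width'],yaw(o),tilt(o))
E
```

```text
[0.4314189  0.307688   0.07163984] 0.02714072534603258 149.76186834224058 [ 0.0062  0.0022 -1.    ]
```

>>> move_arm([
  [[-0.2,0.4,-1.5,-0.1,0.3,0.3,0],[0,0,-1.5,0,0,0,0],[0,0,-1,0,0,0,0],[0,0,-0.5,0,0,0,0],[0,0,0,0,0,0,0]],
])

```text
clock: 18.15
eef_pos: [0.4325, 0.3119, 0.0276]
tool_rot: [-0.499, 0.867, 0.0, 0.003]
ft_force: [-0.1, -0.7, -1.5]
grip_width: 0.027
```

```bash
python3 - <<'E'
from h import *
bot.camera('wrist');o=bot.get_obs(); print(o['eef_pos'],o['grip_width'],yaw(o),tilt(o))
E
```

```text
[0.43279955 0.31207617 0.02800108] 0.026599039094331995 149.88158112996842 [ 0.006   0.0044 -1.    ]
```

>>> move_arm([
  [[-0.4,0,-0.6,-0.3,0.3,0.2,0],[-0.1,0,-0.5,0,0,0,0],[0,0,-0.3,0,0,0,0],[0,0,0,0,0,0,0],[0,0,0,0,0,0,0]],
])

```text
clock: 18.7
eef_pos: [0.4284, 0.3132, 0.0147]
tool_rot: [-0.501, 0.865, -0.0, 0.002]
ft_force: [0.3, 0.9, -0.6]
grip_width: 0.0267
```

```bash
python3 - <<'E'
from h import *
o=bot.get_obs();p,d=bot.camera('wrist'); print(o['eef_pos'],o['ft_force'],yaw(o),tilt(o)); cv2.imwrite('pics/w14.png',p[:,:,::-1])
E
```

```text
[0.42842203 0.31321277 0.01469102] [ 0.28455221  0.94948189 -0.62505926] 150.13033142726948 [ 3.1e-03  9.0e-04 -1.0e+00]
```

View pics/w14.png

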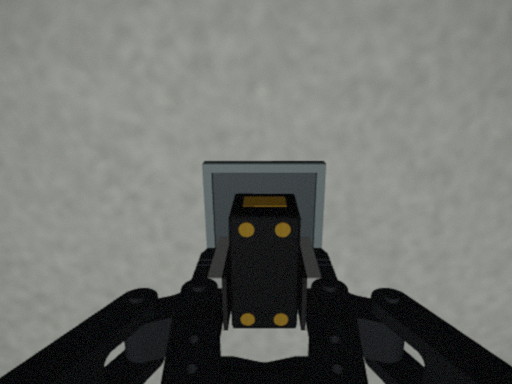

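>>> move_arm([
  [[0,-0.1,-0.3,0,0.1,0,0],[0,0,-0.1,0,0,0,0],[0,0,0,0,0,0,0],[0,0,0,0,0,0,0],[0,0,0,0,0,0,0]],
])

```text
clock: 19.25
eef_pos: [0.4293, 0.3124, 0.0119]
tool_rot: [-0.501, 0.866, 0.0, 0.002]
ft_force: [0.7, -0.5, 0.2]
grip_width: 0.0269
```

>>> move_arm([
  [[0,0,-0.15,0,0,0,0],[0,0,0,0,0,0,0],[0,0,0,0,0,0,0],[0,0,0,0,0,0,0],[0,0,0,0,0,0,0]],
])

```text
clock: 19.75
eef_pos: [0.4295, 0.3126, 0.0119]
tool_rot: [-0.501, 0.866, 0.0, 0.002]
ft_force: [-0.1, 0.4, 1.6]
grip_width: 0.0268
```

>>> move_arm([
  [[0,0,0,0,0,0,0.6],[0,0,0,0,0,0,0.8],[0,0,0,0,0,0,1],[0,0,0,0,0,0,1],[0,0,0.5,0,0,0,1]],
])

```text
clock: 20.25
eef_pos: [0.429, 0.3121, 0.016]
tool_rot: [-0.501, 0.866, 0.0, 0.001]
ft_force: [0.4, -0.5, 0.3]
grip_width: 0.0852
```

>>> move_arm([
  [[0,0,2,0,0,0,1],[0,0,4,0,0,0,1],[0,0,4,0,0,0,1],[0,0,4,0,0,0,1],[0,0,2,0,0,0,1]],
])

```text
clock: 20.75
eef_pos: [0.4253, 0.3095, 0.1794]
tool_rot: [-0.501, 0.866, -0.0, -0.003]
ft_force: [0.3, 1.3, 0.1]
grip_width: 0.0855
```

```bash
python3 - <<'E'
from h import *
bot.camera('wrist');o=bot.get_obs();p,d=bot.camera('wrist'); print(o['eef_pos'],yaw(o),tilt(o)); cv2.imwrite('pics/w15.png',p[:,:,::-1])
W=cloud('wrist',d,wT(o)).reshape(-1,3)
q=W[(W[:,2]>.025)&(W[:,2]<.04)&(np.hypot(W[:,0]-.4285,W[:,1]-.311)<.05)]; print(len(q),q.mean(0),q[:,2].std(),cv2.minAreaRect(q[:,:2].astype(np.float32)))
E
```

```text
[0.42642627 0.31034073 0.18209338] 150.1086558597471 [-1.4e-03 -8.0e-04 -1.0e+00]
1813 [0.4286887  0.30923449 0.03223335] 0.0009373364304019237 ((0.4293633699417114, 0.3107273578643799), (0.05245479941368103, 0.028059212490916252), 59.301544189453125)
```

View pics/w15.png

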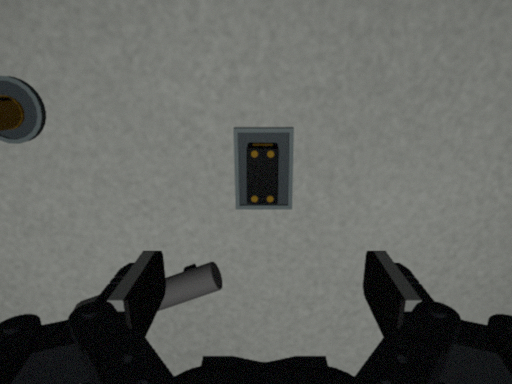

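The connector lies flat and centred in the oblong tray, seen at (263,172) and measured at (0.429,0.311). Jaw yaw of about 150° also suits the junction box and the switch box (59°≡149°), so I'll return without turning.

>>> move_arm([
  [[0,-4.5,0,0,0,0,1],[0,-4.8,0,0,0,0,1],[0,-4.8,0,0,0,0,1],[0,-4.8,0,0,0,0,1],[0,-4.8,0,0,0,0,1]],
])

```text
clock: 21.35
eef_pos: [0.4241, 0.0716, 0.177]
tool_rot: [-0.507, 0.862, 0.001, -0.001]
ft_force: [1.6, -0.0, -0.5]
grip_width: 0.0858
```

>>> move_arm([
  [[0.2,-4.8,0,0,0,0,1],[0.2,-4.8,0,0,0,0,1],[0.2,-4.8,0,0,0,0,1],[0.2,-4.8,0,0,0,0,1],[0.2,-4.8,0,0,0,0,1]],
])

```text
clock: 21.85
eef_pos: [0.4289, -0.1773, 0.1734]
tool_rot: [-0.507, 0.862, 0.002, -0.003]
ft_force: [1.3, 0.1, 0.1]
grip_width: 0.0851
```

```bash
python3 - <<'E'
from h import *
o=bot.get_obs(); print(o['eef_pos'],yaw(o),tilt(o))
E
```

```text
[ 0.42893266 -0.17725163  0.17337054] 150.96700898350738 [-0.0078  0.0011 -1.    ]
```

>>> move_arm([
  [[0.2,-4.8,0,0,-0.4,-1,1],[0.2,-4.5,0,0,0,0,1],[0.1,-3,0,0,0,0,1],[0,-1,0,0,0,0,1],[0,0,0,0,0,0,1]],
])

```text
clock: 22.35
eef_pos: [0.4295, -0.3203, 0.168]
tool_rot: [-0.495, 0.869, 0.004, -0.002]
ft_force: [0.9, 1.2, 0.3]
grip_width: 0.0852
```

```bash
python3 - <<'E'
from h import *
bot.camera('wrist');o=bot.get_obs(); print(o['eef_pos'],yaw(o),tilt(o))
p,d=bot.camera('wrist'); cv2.imwrite('pics/w16.png',p[:,:,::-1])
stack(cloud('wrist',d,wT(o)),(slice(90,290),slice(150,370)))
E
```

```text
[ 0.42941622 -0.31931195  0.1679225 ] 149.42159610055873 [-0.0067  0.0052 -1.    ]
sw 1558 [ 0.4341 -0.3269  0.033 ] [ 0.4386 -0.3134] [0.0636 0.064 ] 59.3
jb 3663 [ 0.4363 -0.3145  0.0633] [ 0.4366 -0.3138] [0.0533 0.053 ] 9.8
```

View pics/w16.png

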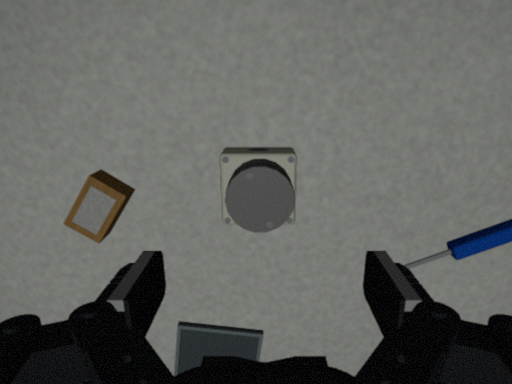

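>>> move_arm([
  [[0.7,0.5,-2,-0.3,-0.4,0,1],[0,0,-3,0,0,0,1],[0,0,-3,0,0,0,1],[0,0,-1.5,0,0,0,1],[0,0,0,0,0,0,1]],
])

```text
clock: 22.95
eef_pos: [0.4383, -0.3034, 0.0724]
tool_rot: [-0.502, 0.865, -0.0, 0.002]
ft_force: [-0.2, 0.4, 0.3]
grip_width: 0.0855
```

```bash
python3 - <<'E'
from h import *
bot.camera('wrist');o=bot.get_obs(); print(o['eef_pos'],yaw(o),tilt(o))
E
```

```text
[ 0.43876177 -0.30364773  0.07336268] 150.22424650972673 [ 4.1e-03  7.0e-04 -1.0e+00]
```

>>> move_arm([
  [[-0.2,-1,0,0,0.2,-0.8,1],[-0.1,-0.2,-1,0,0,0,1],[0,0,-1,0,0,0,1],[0,0,-0.3,0,0,0,1],[0,0,0,0,0,0,1]],
])

```text
clock: 23.5
eef_pos: [0.4384, -0.3168, 0.0528]
tool_rot: [-0.496, 0.868, -0.003, 0.002]
ft_force: [-0.8, -0.1, 0.5]
grip_width: 0.0857
```

```bash
python3 - <<'E'
from h import *
bot.camera('wrist');o=bot.get_obs(); print(o['eef_pos'],yaw(o),tilt(o))
E
```

```text
[ 0.43833705 -0.31681871  0.05290924] 149.4952665382883 [ 0.0063 -0.0035 -1.    ]
```

>>> move_arm([
  [[-0.2,0.3,-0.7,0.2,0.4,0,1],[-0.1,0,-0.6,0,0,0,1],[0,0,-0.3,0,0,0,1],[0,0,0,0,0,0,1],[0,0,0,0,0,0,1]],
])

```text
clock: 24.05
eef_pos: [0.4351, -0.3136, 0.0356]
tool_rot: [-0.496, 0.868, 0.0, -0.0]
ft_force: [-0.2, -1.1, 0.0]
grip_width: 0.0851
```

```bash
python3 - <<'E'
from h import *
p,d=bot.camera('wrist');o=bot.get_obs(); print(o['eef_pos'],yaw(o),tilt(o)); cv2.imwrite('pics/w17.png',p[:,:,::-1])
E
```

```text
[ 0.4350465  -0.31355168  0.03561288] 149.48489312440478 [-1.2e-03  4.0e-04 -1.0e+00]
```

View pics/w17.png

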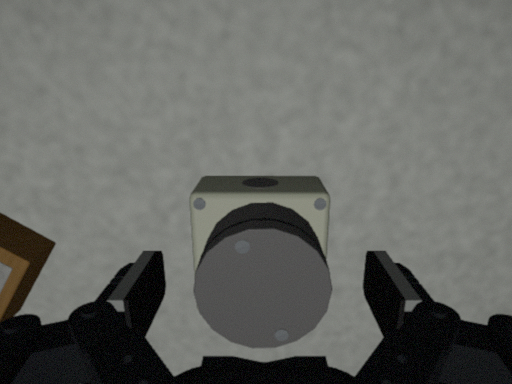

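>>> move_arm([
  [[0.1,0,0.2,0,0,0,1],[0,0,0,0,0,0,0],[0,0,0,0,0,0,0],[0,0,0,0,0,0,0],[0,0,0,0,0,0,0]],
])

```text
clock: 24.6
eef_pos: [0.4372, -0.3143, 0.0393]
tool_rot: [-0.496, 0.868, -0.001, 0.0]
ft_force: [-0.0, 0.3, -0.5]
grip_width: 0.0523
```

```bash
python3 - <<'E'
from h import *
p,d=bot.camera('wrist');o=bot.get_obs(); print(o['eef_pos'],o['grip_width'],o['ft_force'],yaw(o),tilt(o)); cv2.imwrite('pics/w18.png',p[:,:,::-1])
E
```

```text
[ 0.43727154 -0.31431497  0.03925803] 0.05225156123152112 [0.19737504 1.06982103 0.08024848] 149.49183091669158 [ 0.0013 -0.0014 -1.    ]
```

View pics/w18.png

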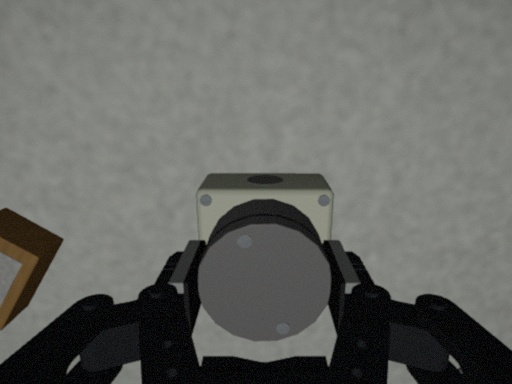

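>>> move_arm([
  [[0,0,0,0,0,0,0],[0,0,0.7,0,0,0,0],[0,0,1.5,0,0,0,0],[0,0,2,0,0,0,0],[0,0,2,0,0,0,0]],
])

```text
clock: 25.15
eef_pos: [0.4339, -0.3119, 0.0999]
tool_rot: [-0.496, 0.868, 0.004, -0.002]
ft_force: [0.3, -0.9, -1.0]
grip_width: 0.0524
```

```bash
python3 - <<'E'
from h import *
bot.camera('wrist');bot.camera('wrist');o=bot.get_obs();p,d=bot.camera('wrist');print(o['eef_pos'],o['grip_width'],o['ft_force'],yaw(o),tilt(o)); cv2.imwrite('pics/w19.png',p[:,:,::-1])
W=cloud('wrist',d,wT(o)); stack(W,(slice(90,220),slice(150,370)))
print(W[300,265],W[250,265],W[330,265])
E
```

```text
[ 0.43612948 -0.31352882  0.10231151] 0.052216391472776555 [ 0.04732955 -0.17351552 -0.37242324] 149.4888210565926 [-1.1e-03  3.0e-04 -1.0e+00]
sw 4497 [ 0.4304 -0.3279  0.0331] [ 0.4326 -0.3233] [0.0408 0.064 ] 59.1
con 30 [ 0.4251 -0.3335  0.0975] [ 0.4261 -0.3328] [0.0092 0.041 ] 60.7
cyl 1187 [ 0.424  -0.3353  0.1101] [ 0.4252 -0.3332] [0.0098 0.0402] 59.6
[ 0.439453   -0.30792923  0.12680116] [ 0.42830931 -0.32684176  0.12648812] [ 0.44671295 -0.29560711  0.12687815]
```

View pics/w19.png

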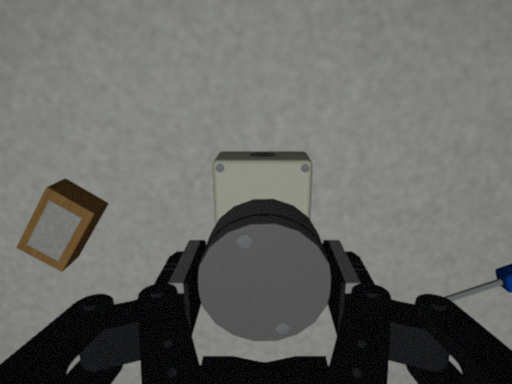

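Held level: the top face is flat at 0.1266 and the switch box hasn't shifted. I'll carry it to the large round tray.

>>> move_arm([
  [[0,2,3,0,0,0,0],[0.1,4,2,0,0,0,0],[0.2,4.7,0,0,0,0,0],[0.2,4.7,0,0,0,0,0],[0.2,4.7,0,0,0,0,0]],
])

```text
clock: 25.8
eef_pos: [0.4399, -0.1105, 0.1465]
tool_rot: [-0.491, 0.871, 0.003, -0.002]
ft_force: [0.7, 0.1, -1.0]
grip_width: 0.0521
```

>>> move_arm([
  [[0.2,4.5,0,0,0,0,0],[0.1,3,0,0,0,0,0],[0,1.5,0,0,0,0,0],[0,0,0,0,0,0,0],[0,0,0,0,0,0,0]],
])

```text
clock: 26.3
eef_pos: [0.4383, -0.0112, 0.1412]
tool_rot: [-0.495, 0.869, 0.006, -0.005]
ft_force: [0.4, -1.2, -0.4]
grip_width: 0.0522
```

```bash
python3 - <<'E'
from h import *
bot.camera('wrist');o=bot.get_obs();p,d=bot.camera('wrist');print(o['eef_pos'],o['grip_width'],o['ft_force'],yaw(o),tilt(o)); cv2.imwrite('pics/w20.png',p[:,:,::-1])
E
```

```text
[ 0.4381876  -0.01147173  0.14110679] 0.05244720847299834 [-0.69382809  0.41155058 -1.02776545] 149.27736055602486 [-0.016   0.0058 -0.9999]
```

View pics/w20.png

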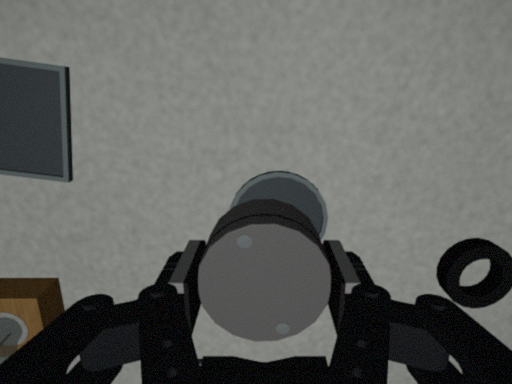

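```bash
python3 - <<'E'
from h import *
from scipy.optimize import least_squares
o=bot.get_obs(); ray=rayf('wrist',wT(o))
p=cv2.imread('pics/w20.png',0)
pts=[]
for u in range(240,322,4):
    col=p[150:220,u].astype(int); gy=np.where(np.diff(col)<-12)[0]
    if len(gy): pts.append((u,150+gy[0]+1))
print(pts)
w=np.array([ray(u,v,.005)[:2] for u,v in pts])
r=least_squares(lambda x:np.hypot(w[:,0]-x[0],w[:,1]-x[1])-.043,[.445,.028],loss='soft_l1',f_scale=.001); print(r.x,np.abs(r.fun).max())
E
```

```text
[(240, np.int64(188)), (244, np.int64(183)), (248, np.int64(179)), (252, np.int64(177)), (256, np.int64(175)), (260, np.int64(173)), (264, np.int64(172)), (268, np.int64(171)), (272, np.int64(170)), (276, np.int64(170)), (280, np.int64(170)), (284, np.int64(170)), (288, np.int64(171)), (292, np.int64(172)), (296, np.int64(173)), (300, np.int64(175)), (304, np.int64(177)), (308, np.int64(180)), (312, np.int64(183)), (316, np.int64(187)), (320, np.int64(194))]
[0.44497545 0.02516427] 0.0008310122037499812
```

>>> move_arm([
  [[0.4,2,-1,-0.3,-0.9,0,0],[0.3,1.8,-2,0,0,0,0],[0,0,-3,0,0,0,0],[0,0,-2,0,0,0,0],[0,0,-0.5,0,0,0,0]],
])

```text
clock: 26.9
eef_pos: [0.4485, 0.0216, 0.0549]
tool_rot: [-0.489, 0.872, -0.002, 0.003]
ft_force: [-0.7, 0.3, -0.1]
grip_width: 0.0521
```

```bash
python3 - <<'E'
from h import *
bot.camera('wrist');o=bot.get_obs();print(o['eef_pos'],o['grip_width'],o['ft_force'],yaw(o),tilt(o))
E
```

```text
[0.44837353 0.02151306 0.05489858] 0.05226371170880568 [-0.5554135  -0.02044969 -0.99015285] 148.56650909912997 [ 0.0064 -0.0011 -1.    ]
```

>>> move_arm([
  [[-0.3,0.5,-1,0,0.4,0,0],[0,0.1,-1.2,0,0,0,0],[0,0,-0.8,0,0,0,0],[0,0,-0.3,0,0,0,0],[0,0,0,0,0,0,0]],
])

```text
clock: 27.45
eef_pos: [0.4479, 0.0263, 0.0226]
tool_rot: [-0.487, 0.873, -0.001, 0.001]
ft_force: [0.8, 0.2, -1.1]
grip_width: 0.0523
```

```bash
python3 - <<'E'
from h import *
bot.camera('wrist');o=bot.get_obs();print(o['eef_pos'],o['grip_width'],o['ft_force'],yaw(o),tilt(o))
p,d=bot.camera('wrist'); cv2.imwrite('pics/w21.png',p[:,:,::-1])
E
```

```text
[0.44811499 0.02632886 0.02283471] 0.05188687816322286 [ 0.63530458 -0.40607434 -0.58931227] 148.30423378953324 [ 4.1e-03 -7.0e-04 -1.0e+00]
```

View pics/w21.png

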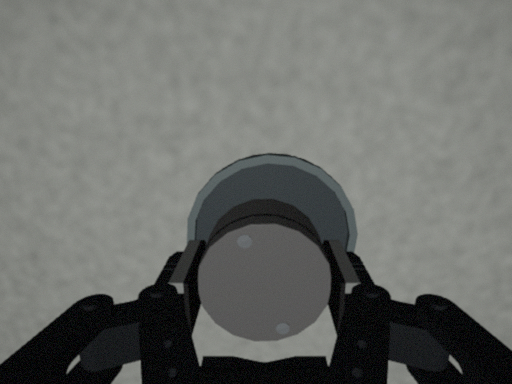

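>>> move_arm([
  [[-0.3,0.1,-0.6,0,0.2,0,0],[-0.1,0,-0.5,0,0,0,0],[0,0,-0.2,0,0,0,0],[0,0,0,0,0,0,0],[0,0,0,0,0,0,0]],
])

```text
clock: 28.05
eef_pos: [0.4447, 0.0276, 0.0099]
tool_rot: [-0.487, 0.873, -0.001, 0.001]
ft_force: [0.3, -0.4, -0.2]
grip_width: 0.0519
```

```bash
python3 - <<'E'
from h import *
o=bot.get_obs();print(o['eef_pos'],o['grip_width'],o['ft_force'],yaw(o),tilt(o))
E
```

```text
[0.44469872 0.02757503 0.0099297 ] 0.051866968831426934 [ 0.27083881 -0.38191131 -0.23645039] 148.31296225352114 [ 2.8e-03 -5.0e-04 -1.0e+00]
```

>>> move_arm([
  [[0,0,-0.2,0,0.1,0,0],[0,0,-0.1,0,0,0,0],[0,0,0,0,0,0,0],[0,0,0,0,0,0,0],[0,0,0,0,0,0,0]],
])

```text
clock: 28.55
eef_pos: [0.4456, 0.0276, 0.0083]
tool_rot: [-0.487, 0.873, -0.001, 0.001]
ft_force: [-0.3, -0.4, -1.1]
grip_width: 0.052
```

>>> move_arm([
  [[0,0,-0.15,0,0,0,0],[0,0,-0.1,0,0,0,0],[0,0,0,0,0,0,0],[0,0,0,0,0,0,0],[0,0,0,0,0,0,0]],
])

```text
clock: 29.05
eef_pos: [0.4459, 0.0276, 0.008]
tool_rot: [-0.487, 0.873, -0.001, 0.002]
ft_force: [-0.1, -0.6, -1.4]
grip_width: 0.0524
```

>>> move_arm([
  [[0,0,-0.2,0,0,0,0],[0,0,-0.1,0,0,0,0],[0,0,0,0,0,0,0],[0,0,0,0,0,0,0],[0,0,0,0,0,0,0]],
])

```text
clock: 29.55
eef_pos: [0.4462, 0.0277, 0.008]
tool_rot: [-0.487, 0.873, -0.001, 0.002]
ft_force: [0.3, 0.9, 2.9]
grip_width: 0.0522
```

```bash
python3 - <<'E'
from h import *
F=[]
for _ in range(3): bot.camera('wrist'); F.append(bot.get_obs()['ft_force'][2])
o=bot.get_obs();print(o['eef_pos'],F,tilt(o))
E
```

```text
[0.44615783 0.02768369 0.00800972] [np.float64(1.12970915218331), np.float64(0.4825531654644081), np.float64(1.192780110683827)] [ 4.7e-03  4.0e-04 -1.0e+00]
```

Contact: z stalls at 8 mm, which is the expected height, with a net upward force. I'll release.

>>> move_arm([
  [[0,0,0,0,0,0,0.75],[0,0,0,0,0,0,0.9],[0,0,0,0,0,0,1],[0,0,0,0,0,0,1],[0,0,0.5,0,0,0,1]],
])

```text
clock: 30.2
eef_pos: [0.4453, 0.0276, 0.012]
tool_rot: [-0.487, 0.873, -0.001, 0.001]
ft_force: [-0.6, -1.6, 0.3]
grip_width: 0.0857
```

>>> move_arm([
  [[0,0,2,0,0,0,1],[0,0,4,0,0,0,1],[0,0,4,0,0,0,1],[0,0,4,0,0,0,1],[0,0,2,0,0,0,1]],
])

```text
clock: 30.7
eef_pos: [0.4407, 0.0273, 0.176]
tool_rot: [-0.487, 0.873, 0.001, -0.003]
ft_force: [0.8, -0.2, -0.3]
grip_width: 0.0854
```

```bash
python3 - <<'E'
from h import *
bot.camera('wrist');o=bot.get_obs();p,d=bot.camera('wrist'); print(o['eef_pos'],yaw(o),tilt(o)); cv2.imwrite('pics/w22.png',p[:,:,::-1])
W=cloud('wrist',d,wT(o)).reshape(-1,3)
q=W[(W[:,2]>.026)&(W[:,2]<.04)&(np.hypot(W[:,0]-.4455,W[:,1]-.0275)<.05)]; print(len(q),q.mean(0),q[:,2].std(),cv2.minAreaRect(q[:,:2].astype(np.float32)))
E
```

```text
[0.4421536  0.02741658 0.17838491] 148.30735875016606 [-2.e-03 -1.e-04 -1.e+00]
2878 [0.44652136 0.02664484 0.0322404 ] 0.0008749639624613437 ((0.44695332646369934, 0.027432285249233246), (0.053207580000162125, 0.05287410318851471), 71.97633361816406)
```

View pics/w22.png

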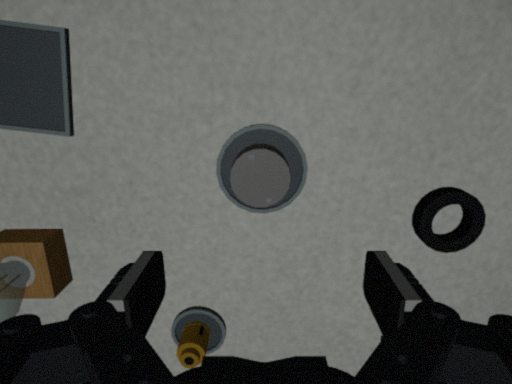

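The junction box lies flat and centred in the large tray at (262,170), measured at (0.447,0.027). Last piece is the switch box.

>>> move_arm([
  [[0,-4,0,0,0,1,1],[0,-4.8,0,0,0,0,1],[0,-4.8,0,0,0,0,1],[0,-4.8,0,0,0,0,1],[0,-4.8,0,0,0,0,1]],
])

```text
clock: 31.3
eef_pos: [0.4402, -0.2053, 0.1743]
tool_rot: [-0.502, 0.865, 0.002, -0.001]
ft_force: [0.5, -0.0, 0.2]
grip_width: 0.0854
```

>>> move_arm([
  [[0,-4.5,0,0,0,0,1],[0,-3.5,0,0,0,0,1],[0,-2,-1,0,0,0,1],[0,0,-2,0,0,0,1],[0,0,0,0,0,0,1]],
])

```text
clock: 31.8
eef_pos: [0.4356, -0.3154, 0.138]
tool_rot: [-0.497, 0.868, 0.005, -0.003]
ft_force: [-0.6, 0.4, -0.4]
grip_width: 0.0856
```

```bash
python3 - <<'E'
from h import *
bot.camera('wrist');o=bot.get_obs(); print(o['eef_pos'],yaw(o),tilt(o))
p,d=bot.camera('wrist'); cv2.imwrite('pics/w23.png',p[:,:,::-1])
stack(cloud('wrist',d,wT(o)),(slice(90,300),slice(150,370)))
E
```

```text
[ 0.43646599 -0.31585196  0.13949372] 149.66162473745885 [-0.0074  0.0035 -1.    ]
sw 6514 [ 0.4378 -0.3148  0.0332] [ 0.4385 -0.3135] [0.0634 0.064 ] 59.3
```

View pics/w23.png

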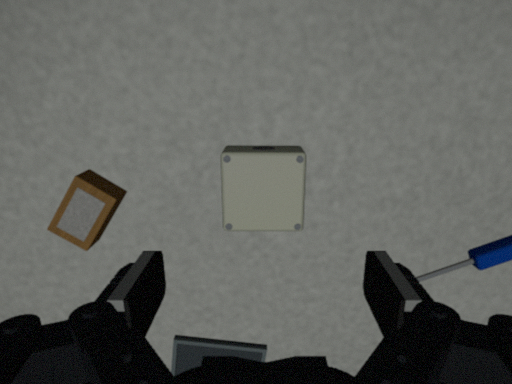

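>>> move_arm([
  [[0.2,0,-2,-0.2,-0.4,-0.3,1],[0,0,-2.5,0,0,0,1],[0,0,-2,0,0,0,1],[0,0,-1,0,0,0,1],[0,0,0,0,0,0,1]],
])

```text
clock: 32.4
eef_pos: [0.4434, -0.3142, 0.0694]
tool_rot: [-0.498, 0.867, -0.005, 0.003]
ft_force: [0.4, 0.6, 0.2]
grip_width: 0.0856
```

```bash
python3 - <<'E'
from h import *
bot.camera('wrist');o=bot.get_obs(); print(o['eef_pos'],yaw(o),tilt(o))
E
```

```text
[ 0.44383978 -0.31458736  0.07018688] 149.73513322101962 [ 0.0108 -0.0069 -0.9999]
```

>>> move_arm([
  [[-0.6,0.1,-0.8,0.4,0.6,-0.4,1],[-0.2,0,-1,0,0,0,1],[0,0,-0.8,0,0,0,1],[0,0,0,0,0,0,1],[0,0,0,0,0,0,1]],
])

```text
clock: 32.95
eef_pos: [0.4372, -0.3146, 0.0455]
tool_rot: [-0.495, 0.869, -0.002, 0.001]
ft_force: [0.2, 0.7, 0.0]
grip_width: 0.0856
```

```bash
python3 - <<'E'
from h import *
bot.camera('wrist');o=bot.get_obs(); print(o['eef_pos'],yaw(o),tilt(o))
E
```

```text
[ 0.43716844 -0.31451348  0.04546734] 149.33795365757655 [ 0.004  -0.0027 -1.    ]
```

>>> move_arm([
  [[0.1,0.1,-1.2,0.2,0.2,0,1],[0,0,-1,0,0,0,1],[-0.1,0,-0.8,0,0,0,1],[0,0,-0.3,0,0,0,1],[0,0,0,0,0,0,1]],
])

```text
clock: 33.5
eef_pos: [0.4371, -0.3134, 0.0093]
tool_rot: [-0.495, 0.869, 0.0, 0.0]
ft_force: [0.4, 0.7, 0.1]
grip_width: 0.0857
```

```bash
python3 - <<'E'
from h import *
o=bot.get_obs(); p,d=bot.camera('wrist'); print(o['eef_pos'],yaw(o),tilt(o)); cv2.imwrite('pics/w24.png',p[:,:,::-1])
E
```

```text
[ 0.43714186 -0.31342931  0.00932652] 149.33268582282557 [ 1.0e-04  1.2e-03 -1.0e+00]
```

View pics/w24.png

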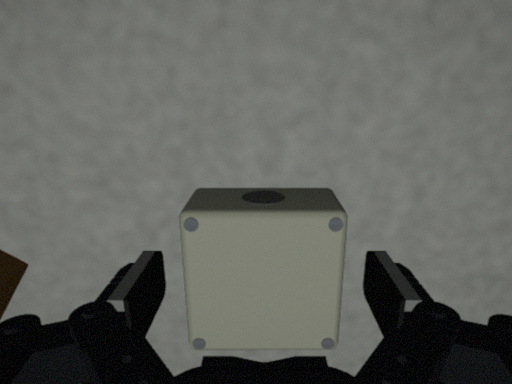

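>>> move_arm([
  [[0.1,0,-0.5,0,0,0,1],[0,0,-0.1,0,0,0,1],[0,0,0,0,0,0,0],[0,0,0,0,0,0,0],[0,0,0,0,0,0,0]],
])

```text
clock: 34.05
eef_pos: [0.4393, -0.3142, 0.0045]
tool_rot: [-0.495, 0.869, -0.001, 0.001]
ft_force: [-0.3, -1.0, -1.2]
grip_width: 0.0629
```

```bash
python3 - <<'E'
from h import *
bot.camera('wrist');bot.camera('wrist');o=bot.get_obs(); p,d=bot.camera('wrist'); print(o['eef_pos'],o['grip_width'],o['ft_force'],yaw(o),tilt(o)); cv2.imwrite('pics/w25.png',p[:,:,::-1])
E
```

```text
[ 0.4391458  -0.31404658  0.00430269] 0.06304454050047126 [ 0.45757414 -0.20336967 -1.02413142] 149.33700453441904 [ 2.1e-03 -2.0e-04 -1.0e+00]
```

View pics/w25.png

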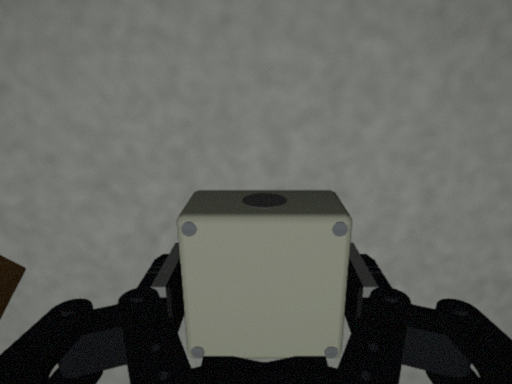

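>>> move_arm([
  [[0,0,0,0,0,0,0],[0,0,0.7,0,0,0,0],[0,0,2,0,0,0,0],[0,0,3,0,0,0,0],[0,0,3,0,0,0,0]],
])

```text
clock: 34.7
eef_pos: [0.4345, -0.3108, 0.0892]
tool_rot: [-0.495, 0.869, 0.006, -0.002]
ft_force: [0.5, -0.6, -0.7]
grip_width: 0.0629
```

>>> move_arm([
  [[2,2,2,0,0,-1.5,0],[2.5,3,0,0,0,-2,0],[2.5,3,0,0,0,-2,0],[2,2.5,0,0,0,-2,0],[0,0,0,0,0,0,0]],
])

```text
clock: 35.2
eef_pos: [0.5304, -0.2055, 0.1194]
tool_rot: [-0.432, 0.902, -0.001, 0.003]
ft_force: [-0.8, -0.9, -0.5]
grip_width: 0.0632
```

```bash
python3 - <<'E'
from h import *
bot.camera('wrist');o=bot.get_obs(); p,d=bot.camera('wrist'); print(o['eef_pos'],o['grip_width'],o['ft_force'],yaw(o),tilt(o)); cv2.imwrite('pics/w26.png',p[:,:,::-1])
W=cloud('wrist',d,wT(o)); print(W[250,265],W[330,265],W[290,210],W[290,320])
E
```

```text
[ 0.52929444 -0.20679533  0.11937684] 0.06338748775217042 [-0.37002038 -0.28168392 -1.1857732 ] 141.17435669620937 [ 4.e-03  4.e-04 -1.e+00]
[ 0.51793907 -0.22085717  0.14857293] [ 0.53964848 -0.1938736   0.14912643] [ 0.54469325 -0.22089797  0.14876608] [ 0.51231242 -0.19442911  0.14819244]
```

View pics/w26.png

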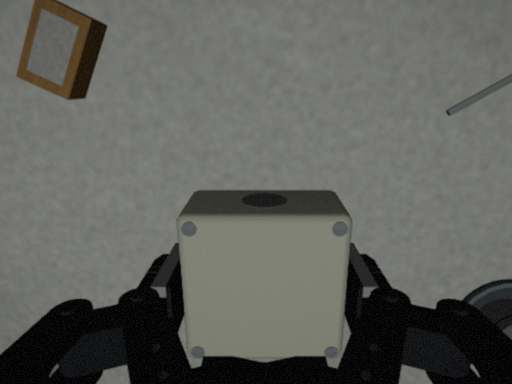

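>>> move_arm([
  [[2.5,2.3,0,0,0.2,0.5,0],[2.2,2,0,0,0,0,0],[0.7,0.6,-1,0,0,0,0],[0,0,-2,0,0,0,0],[0,0,-1,0,0,0,0]],
])

```text
clock: 35.8
eef_pos: [0.5803, -0.1635, 0.079]
tool_rot: [-0.432, 0.902, -0.001, -0.001]
ft_force: [-0.4, -1.1, -1.5]
grip_width: 0.0631
```

```bash
python3 - <<'E'
from h import *
bot.camera('wrist');o=bot.get_obs(); p,d=bot.camera('wrist'); print(o['eef_pos'],o['grip_width'],o['ft_force'],yaw(o),tilt(o)); cv2.imwrite('pics/w27.png',p[:,:,::-1])
E
```

```text
[ 0.57939328 -0.1634539   0.07771162] 0.06279112062731507 [ 0.07947329  0.74310345 -2.74679211] 141.1369444695861 [-0.0036 -0.002  -1.    ]
```

View pics/w27.png

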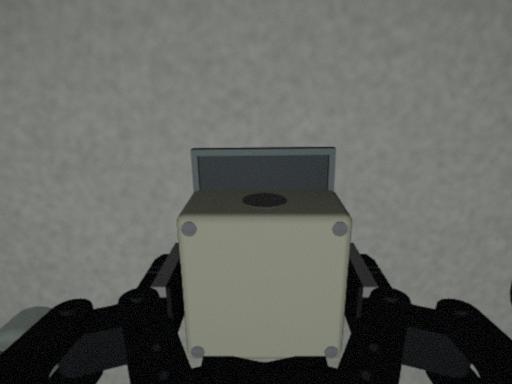

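```bash
python3 - <<'E'
from h import *
o=bot.get_obs(); ray=rayf('wrist',wT(o))
a=ray(191,149.5,.007)[:2]; b=ray(335.5,148,.007)[:2]
e=(b-a)/np.linalg.norm(b-a); print(np.linalg.norm(b-a),np.degrees(np.arctan2(e[1],e[0])))
n=np.array([-e[1],e[0]]); n*=np.sign(n@(o['eef_pos'][:2]-a)); c=(a+b)/2+n*.046; print('centre',c,'delta',c-o['eef_pos'][:2])
E
```

```text
0.09136004883603024 141.6763612823066
centre [ 0.58546293 -0.15698753] delta [0.00583298 0.00654975]
```

>>> move_arm([
  [[0.6,0.6,-1,0.1,-0.2,0.5,0],[0.1,0.1,-1.2,0,0,0,0],[0,0,-1,0,0,0,0],[0,0,-0.5,0,0,0,0],[0,0,0,0,0,0,0]],
])

```text
clock: 36.4
eef_pos: [0.5863, -0.1581, 0.0398]
tool_rot: [-0.434, 0.901, -0.001, 0.0]
ft_force: [0.1, 0.1, -1.8]
grip_width: 0.0628
```

```bash
python3 - <<'E'
from h import *
bot.camera('wrist');o=bot.get_obs(); print(o['eef_pos'],o['grip_width'],o['ft_force'],yaw(o),tilt(o))
E
```

```text
[ 0.58648786 -0.15816135  0.04016459] 0.06283159923255749 [ 0.45734967 -0.28261866 -0.61628995] 141.49472358749085 [ 1.7e-03 -9.0e-04 -1.0e+00]
```

>>> move_arm([
  [[-0.1,0.1,-1,0,0.1,0.2,0],[0,0,-0.9,0,0,0,0],[0,0,-0.6,0,0,0,0],[0,0,-0.2,0,0,0,0],[0,0,0,0,0,0,0]],
])

```text
clock: 36.95
eef_pos: [0.5859, -0.1572, 0.0116]
tool_rot: [-0.436, 0.9, -0.001, 0.0]
ft_force: [-0.1, -0.7, -1.8]
grip_width: 0.0629
```

```bash
python3 - <<'E'
from h import *
bot.camera('wrist');o=bot.get_obs(); print(o['eef_pos'],o['grip_width'],o['ft_force'],yaw(o),tilt(o))
p,d=bot.camera('wrist'); cv2.imwrite('pics/w28.png',p[:,:,::-1])
E
```

```text
[ 0.58595052 -0.1572291   0.01172449] 0.0627002882963817 [ 0.23177589  0.7510356  -0.7909044 ] 141.7161840630076 [ 0.0013 -0.0014 -1.    ]
```

View pics/w28.png

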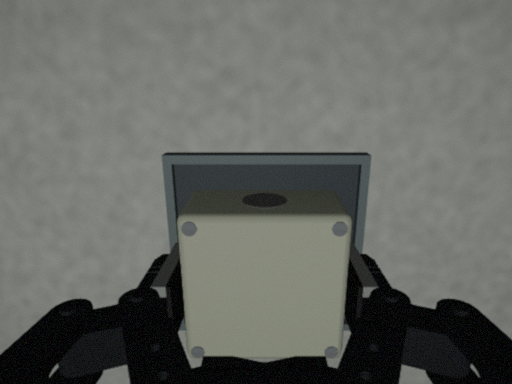

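The box is well centred and parallel in the tray (rim corners at (163,154) and (370,154)). I'll lower the last 4 mm.

>>> move_arm([
  [[0,0,-0.3,0,0,0,0],[0,0,-0.2,0,0,0,0],[0,0,-0.1,0,0,0,0],[0,0,0,0,0,0,0],[0,0,0,0,0,0,0]],
])

```text
clock: 37.55
eef_pos: [0.5874, -0.1577, 0.0073]
tool_rot: [-0.436, 0.9, -0.002, 0.002]
ft_force: [0.9, 0.8, -1.0]
grip_width: 0.063
```

>>> move_arm([
  [[0,0,-0.15,0,0,0,0],[0,0,-0.1,0,0,0,0],[0,0,0,0,0,0,0],[0,0,0,0,0,0,0],[0,0,0,0,0,0,0]],
])

```text
clock: 38.05
eef_pos: [0.5878, -0.1578, 0.0073]
tool_rot: [-0.436, 0.9, -0.003, 0.002]
ft_force: [0.0, 1.0, -2.0]
grip_width: 0.0631
```

>>> move_arm([
  [[0,0,-0.2,0,0,0,0],[0,0,-0.1,0,0,0,0],[0,0,-0.1,0,0,0,0],[0,0,0,0,0,0,0],[0,0,0,0,0,0,0]],
])

```text
clock: 38.55
eef_pos: [0.588, -0.1578, 0.0072]
tool_rot: [-0.436, 0.9, -0.003, 0.003]
ft_force: [-0.8, -0.1, 0.9]
grip_width: 0.0625
```

Contact, at the expected height. I'll release.

>>> move_arm([
  [[0,0,0,0,0,0,0.85],[0,0,0,0,0,0,0.95],[0,0,0,0,0,0,1],[0,0,0,0,0,0,1],[0,0,0.4,0,0,0,1]],
])

```text
clock: 39.05
eef_pos: [0.5877, -0.1577, 0.0099]
tool_rot: [-0.436, 0.9, -0.002, 0.002]
ft_force: [-1.0, -0.2, -1.0]
grip_width: 0.0856
```

```bash
python3 - <<'E'
from h import *
p,d=bot.camera('wrist');o=bot.get_obs(); print(o['eef_pos'],o['grip_width'],o['ft_force'],yaw(o),tilt(o)); cv2.imwrite('pics/w29.png',p[:,:,::-1])
E
```

```text
[ 0.5884272  -0.15786507  0.01105864] 0.08508872205993433 [ 0.22880318 -0.03234197  0.64516177] 141.72227926511965 [ 0.0082 -0.0028 -1.    ]
```

View pics/w29.png

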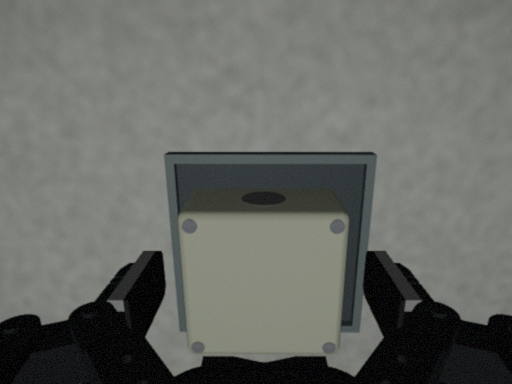

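The jaws are clear on both sides. I'll retreat straight up and check everything.

>>> move_arm([
  [[0,0,1.5,0,0,0,1],[0,0,3,0,0,0,1],[0,0,4,0,0,0,1],[0,0,4,0,0,0,1],[0,0,4,0,0,0,1]],
])

```text
clock: 39.6
eef_pos: [0.5822, -0.1562, 0.1743]
tool_rot: [-0.436, 0.9, 0.002, -0.003]
ft_force: [0.7, 0.2, -0.5]
grip_width: 0.0851
```

>>> move_arm([
  [[-4,0,2,0,0,0,1],[-4,0,2,0,0,0,1],[-4,0,2,0,0,0,1],[-4,0,0,0,0,0,1],[-2,0,0,0,0,0,1]],
])

```text
clock: 40.1
eef_pos: [0.4043, -0.1573, 0.2456]
tool_rot: [-0.437, 0.899, -0.006, 0.005]
ft_force: [0.1, -0.4, -0.2]
grip_width: 0.0856
```

```bash
python3 - <<'E'
from h import *
bot.camera('wrist');bot.camera('wrist')
p,d=bot.camera('top'); cv2.imwrite('pics/top1.png',p[:,:,::-1]); W=cloud('top',d).reshape(-1,3)
for n,c,lo,hi,r in [('lamp',(.603,.148),.041,.05,.02),('con',(.4285,.311),.028,.04,.045),('jb',(.4455,.0275),.028,.04,.045),('sw',(.5857,-.1567),.031,.043,.06)]:
    q=W[(W[:,2]>lo)&(W[:,2]<hi)&(np.hypot(W[:,0]-c[0],W[:,1]-c[1])<r)]
    A=np.c_[q[:,:2]-q[:,:2].mean(0),np.ones(len(q))]; s=np.linalg.lstsq(A,q[:,2],rcond=None)[0]
    m=cv2.minAreaRect(q[:,:2].astype(np.float32)); print(n,len(q),q[:,2].mean().round(4),'slope',s[:2].round(3),np.round(m[0],4),np.round(m[1],4),round(m[2],1),'off mm',np.round((np.array(m[0])-c)*1000,1))
for t in ['glass_bulb','torch']:
    print(t,[(np.round(a['at'],4),round(a['confidence'],2)) for a in bot.find_in('top',t)[:1]])
o=bot.get_obs(); print(o['eef_pos'],o['clock'],np.abs(o['joint_vel']).max())
E
```

```text
lamp 57 0.0444 slope [ 0.019 -0.01 ] [0.6047 0.1475] [0.0186 0.0179] 60.7 off mm [ 1.7 -0.5]
con 280 0.0318 slope [ 0.009 -0.002] [0.429 0.31 ] [0.0524 0.0287] 60.9 off mm [ 0.5 -1. ]
jb 405 0.0323 slope [-0.009 -0.004] [0.4459 0.0269] [0.0517 0.0513] 89.8 off mm [ 0.4 -0.6]
sw 712 0.0363 slope [ 0.003 -0.002] [ 0.5888 -0.157 ] [0.0642 0.0646] 52.1 off mm [ 3.1 -0.3]
glass_bulb [(array([ 0.679 , -0.0135,  0.0912]), 0.95)]
torch [(array([0.5977, 0.3648, 0.0384]), 0.6)]
[ 0.40782074 -0.1576736   0.24485977] 40.35 0.02754933674193088
```

View pics/top1.png

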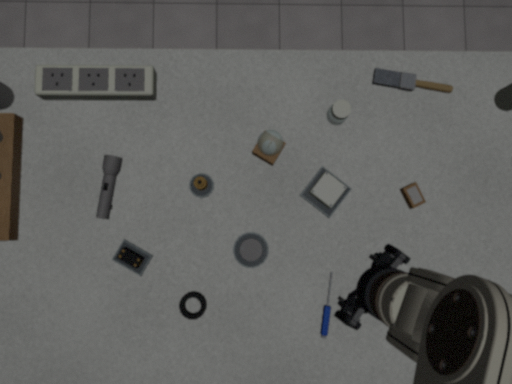

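All four pieces are in their trays: (202,184), (131,256), (251,249) and (328,189). The bulb (268,145) and torch (108,187) look the same as at the start, and the arm is clear. I'll hand in.

```bash
python3 -c "
from workcell import bot
print(bot.job_done())"
```

```text
the job is handed in; nothing more can be done
None
```

I took the stack apart from the top down, and each piece now lies in its own tray. I handed the job in at about 40 s; no verdict is reported back.

| Piece | Distance from tray centre | Top height |
|---|---|---|
| Lampholder | about 2 mm | 44 mm |
| Connector block | about 1 mm | 32 mm |
| Junction box | about 1 mm | 32 mm |
| Switch box | about 3 mm | 36 mm |

- **Flatness:** The fitted top faces slope by 0.02 or less, and the heights match pieces lying on the tray floors to within about 1 mm.
- **Setting down:** Each piece was lowered until it touched the floor before I let go. Contact showed clearly in the force only for the lampholder. For the other three I judged it mainly from the height no longer dropping, because the force readings were mostly noise.
- **Rest of the stack:** After the lampholder, connector block and junction box were each lifted off, the wrist camera showed the piece underneath still in place.
- **Bulb and torch:** Both sit at the same pixels as at the start. The detector's positions differ by 3 to 5 mm, about its own error.
- **Disagreement:** One early wrist measurement was about 15 mm off because the arm was still moving. A repeat once it had almost settled agreed with the top camera.

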